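# Stack the washed shafts in the transport cradle and close down the inspection lamp

### The job

Swing the inspection lamp's arm out of the way, until it is parallel to the rear edge of the bench with its head to the robot's right, and turn its dimmer fully anticlockwise to the stop. Stack all the shafts from the grey tray in the notches of the transport cradle, in two layers of two or three with the outer notches of each layer always filled, and seat one V-notched chock frame level on each layer so that nothing can roll. Leave the other things on the bench where they are.

Things in the scene. Friction and masses are not known exactly. Their poses are not given: they have to be found in the camera images.
- cradle: Fixed transport cradle: plate 150 x 190 x 10 mm, two black V-combs 16 mm thick at x = -45, +45 mm, open between. Three 90-degree notches, 28 mm wide at the top, at y = -50, 0, +50 mm hold shafts along x. Origin under the plate's centre. Heights: comb tops 46 mm, lower shaft axes 49, first frame's origin 68, upper shaft axes 87, second frame's origin 106. Notches draw shafts and frames in.
- tray: Fixed grey plastic shaft tray, 190 x 330 mm, six grooves along its x axis at y = -125, -75, -25, 25, 75, 125 mm. Origin under its centre, on the bench. Floor 6 mm thick, rim 10 mm high, toothed combs (16 mm thick, at x = -45, +45 mm) 27 mm high; a shaft in a groove has its axis 30 mm above the bench and lies up to 10 mm off centre lengthwise.
- chock1: Loose chock frame, 0.22 kg: two black V-combs (174 mm along y, 16 mm thick, 32 mm high, at x = -45, +45 mm) joined by a flat aluminium spine along x, 20 mm wide, 10 mm thick, 74 mm free, to pick it up by. Notches above and below at y = -50, 0, +50 mm. Origin at the spine's centre, 16 mm above the bench when lying there. The same either way up or round.
- chock2: The second chock frame, identical (see chock1).
- lamp_pivot (a point): Point on the vertical pivot axis of the inspection lamp, 242 mm above the bench. The post below it is 24 mm thick on a round foot of 80 mm.
- lamp_grip (a point): Centre of the upright black rubber grip on the lamp's head, 170 mm from the pivot axis, 242 mm above the bench: 14 mm thick across the arm (its x axis), 40 mm along the arm (its y axis, towards the pivot), from 214 to 260 mm above the bench. The head below is a white disc 90 mm across, 187 to 215 mm above the bench, on a 16 mm arm.
- lamp_arm (a joint): Swing of the lamp arm about the vertical pivot (rad). 0: parallel to the bench's rear edge, head pointing to -y (the robot's right); pi/2: head pointing to -x, at the robot. Travel -0.3 to 2.2. Held by friction (about 0.35 Nm): it stays where it is left.
- dimmer_grip (a point): On the vertical axis of the dimmer knob, 82 mm above the bench, on a fixed grey box of 110 x 75 x 45 mm. Its x axis runs along the knob's bar grip, which turns with the knob: 38 mm long, 14 mm thick, from 57 to 89 mm above the bench, on a disc 40 mm across; white mark at the bar's -x end.
- dimmer (a joint): Angle of the dimmer knob (rad), growing clockwise seen from above: 0 is the anticlockwise end stop (off), 2.4 the clockwise end stop (full). Friction about 0.04 Nm, stays where it is left.
- calliper: Bystander: steel calliper 160 mm long lying on the bench, 8 mm thick.
- screwdriver: Bystander: screwdriver 190 mm long lying on the bench.
- oil_can: Bystander: metal oil can, 52 mm across, 110 mm high.
- grease_jar: Bystander: white grease jar, 64 mm across, 70 mm high.
- shaft1: Turned steel shaft: body 24 mm in diameter and 136 mm long, a 15 mm journal at each end, 166 mm over all. Origin in the middle of its axis; its x axis runs along the shaft. About 0.45 kg. None when this shaft is absent; four to six of the six shafts are present.
- shaft2: Turned steel shaft: body 24 mm in diameter and 136 mm long, a 15 mm journal at each end, 166 mm over all. Origin in the middle of its axis; its x axis runs along the shaft. About 0.45 kg. None when this shaft is absent; four to six of the six shafts are present.
- shaft3: Turned steel shaft: body 24 mm in diameter and 136 mm long, a 15 mm journal at each end, 166 mm over all. Origin in the middle of its axis; its x axis runs along the shaft. About 0.45 kg. None when this shaft is absent; four to six of the six shafts are present.
- shaft4: Turned steel shaft: body 24 mm in diameter and 136 mm long, a 15 mm journal at each end, 166 mm over all. Origin in the middle of its axis; its x axis runs along the shaft. About 0.45 kg. None when this shaft is absent; four to six of the six shafts are present.
- shaft5: Turned steel shaft: body 24 mm in diameter and 136 mm long, a 15 mm journal at each end, 166 mm over all. Origin in the middle of its axis; its x axis runs along the shaft. About 0.45 kg. None when this shaft is absent; four to six of the six shafts are present.
- shaft6: Turned steel shaft: body 24 mm in diameter and 136 mm long, a 15 mm journal at each end, 166 mm over all. Origin in the middle of its axis; its x axis runs along the shaft. About 0.45 kg. None when this shaft is absent; four to six of the six shafts are present.
There are look-alikes about, which are no part of the job. Leave any brown look-alike of the shaft3 alone. Leave any orange look-alike of the chock2 alone.

How it is judged:
On the way, in this order (a step that is already met when the one before it is completed fails the run):
1. The lower layer lies in the cradle, outer notches filled, and a chock frame is seated level on it (((z of shaft1 in the frame of cradle between 0.044 and 0.054 m and y of shaft1 in the frame of cradle above 0.035 m) or (z of shaft2 in the frame of cradle between 0.044 and 0.054 m and y of shaft2 in the frame of cradle above 0.035 m) or (z of shaft3 in the frame of cradle between 0.044 and 0.054 m and y of shaft3 in the frame of cradle above 0.035 m) or (z of shaft4 in the frame of cradle between 0.044 and 0.054 m and y of shaft4 in the frame of cradle above 0.035 m) or (z of shaft5 in the frame of cradle between 0.044 and 0.054 m and y of shaft5 in the frame of cradle above 0.035 m) or (z of shaft6 in the frame of cradle between 0.044 and 0.054 m and y of shaft6 in the frame of cradle above 0.035 m)) and ((z of shaft1 in the frame of cradle between 0.044 and 0.054 m and y of shaft1 in the frame of cradle below -0.035 m) or (z of shaft2 in the frame of cradle between 0.044 and 0.054 m and y of shaft2 in the frame of cradle below -0.035 m) or (z of shaft3 in the frame of cradle between 0.044 and 0.054 m and y of shaft3 in the frame of cradle below -0.035 m) or (z of shaft4 in the frame of cradle between 0.044 and 0.054 m and y of shaft4 in the frame of cradle below -0.035 m) or (z of shaft5 in the frame of cradle between 0.044 and 0.054 m and y of shaft5 in the frame of cradle below -0.035 m) or (z of shaft6 in the frame of cradle between 0.044 and 0.054 m and y of shaft6 in the frame of cradle below -0.035 m)) and ((z of chock1 in the frame of cradle between 0.062 and 0.074 m and x of chock1 in the frame of cradle between -0.015 and 0.015 m and y of chock1 in the frame of cradle between -0.012 and 0.012 m and angle between the x axis of chock1 and the x axis of cradle, either way round below 0.1 rad and angle between the z axis of chock1 and the z axis of cradle, either way round below 0.08 rad and linear speed of chock1 below 0.03 m/s) or (z of chock2 in the frame of cradle between 0.062 and 0.074 m and x of chock2 in the frame of cradle between -0.015 and 0.015 m and y of chock2 in the frame of cradle between -0.012 and 0.012 m and angle between the x axis of chock2 and the x axis of cradle, either way round below 0.1 rad and angle between the z axis of chock2 and the z axis of cradle, either way round below 0.08 rad and linear speed of chock2 below 0.03 m/s))), for 0.2 s.
2. The upper layer lies in the first frame's notches, outer ones filled, and the second frame is seated level on it (((z of shaft1 in the frame of cradle between 0.082 and 0.092 m and y of shaft1 in the frame of cradle above 0.035 m) or (z of shaft2 in the frame of cradle between 0.082 and 0.092 m and y of shaft2 in the frame of cradle above 0.035 m) or (z of shaft3 in the frame of cradle between 0.082 and 0.092 m and y of shaft3 in the frame of cradle above 0.035 m) or (z of shaft4 in the frame of cradle between 0.082 and 0.092 m and y of shaft4 in the frame of cradle above 0.035 m) or (z of shaft5 in the frame of cradle between 0.082 and 0.092 m and y of shaft5 in the frame of cradle above 0.035 m) or (z of shaft6 in the frame of cradle between 0.082 and 0.092 m and y of shaft6 in the frame of cradle above 0.035 m)) and ((z of shaft1 in the frame of cradle between 0.082 and 0.092 m and y of shaft1 in the frame of cradle below -0.035 m) or (z of shaft2 in the frame of cradle between 0.082 and 0.092 m and y of shaft2 in the frame of cradle below -0.035 m) or (z of shaft3 in the frame of cradle between 0.082 and 0.092 m and y of shaft3 in the frame of cradle below -0.035 m) or (z of shaft4 in the frame of cradle between 0.082 and 0.092 m and y of shaft4 in the frame of cradle below -0.035 m) or (z of shaft5 in the frame of cradle between 0.082 and 0.092 m and y of shaft5 in the frame of cradle below -0.035 m) or (z of shaft6 in the frame of cradle between 0.082 and 0.092 m and y of shaft6 in the frame of cradle below -0.035 m)) and ((z of chock1 in the frame of cradle between 0.1 and 0.112 m and x of chock1 in the frame of cradle between -0.015 and 0.015 m and y of chock1 in the frame of cradle between -0.012 and 0.012 m and angle between the x axis of chock1 and the x axis of cradle, either way round below 0.1 rad and angle between the z axis of chock1 and the z axis of cradle, either way round below 0.08 rad and linear speed of chock1 below 0.03 m/s) or (z of chock2 in the frame of cradle between 0.1 and 0.112 m and x of chock2 in the frame of cradle between -0.015 and 0.015 m and y of chock2 in the frame of cradle between -0.012 and 0.012 m and angle between the x axis of chock2 and the x axis of cradle, either way round below 0.1 rad and angle between the z axis of chock2 and the z axis of cradle, either way round below 0.08 rad and linear speed of chock2 below 0.03 m/s))), for 0.2 s.
At the end, for the whole second after the job is handed in: All shafts at rest in notches, 2-3 per layer, outer notches filled (5 mm in height, 18 mm lengthwise, 0.1 rad); a chock frame level on each layer (6 mm in height, 15 along, 12 across, 0.1 rad, tilt 0.08); lamp arm within 0.1 rad of parallel, head to -y; dimmer within 0.1 rad of off (all of step 1 and all of step 2 and (z of shaft1 in the frame of cradle between 0.044 and 0.054 m or z of shaft1 in the frame of cradle between 0.082 and 0.092 m) and x of shaft1 in the frame of cradle between -0.018 and 0.018 m and y of shaft1 in the frame of cradle between -0.062 and 0.062 m and angle between the x axis of each of shaft1, shaft2, shaft3, shaft4, shaft5, shaft6 and the x axis of cradle, either way round below 0.1 rad and linear speed of each of shaft1, shaft2, shaft3, shaft4, shaft5, shaft6 below 0.03 m/s and (z of shaft2 in the frame of cradle between 0.044 and 0.054 m or z of shaft2 in the frame of cradle between 0.082 and 0.092 m) and x of shaft2 in the frame of cradle between -0.018 and 0.018 m and y of shaft2 in the frame of cradle between -0.062 and 0.062 m and (z of shaft3 in the frame of cradle between 0.044 and 0.054 m or z of shaft3 in the frame of cradle between 0.082 and 0.092 m) and x of shaft3 in the frame of cradle between -0.018 and 0.018 m and y of shaft3 in the frame of cradle between -0.062 and 0.062 m and (z of shaft4 in the frame of cradle between 0.044 and 0.054 m or z of shaft4 in the frame of cradle between 0.082 and 0.092 m) and x of shaft4 in the frame of cradle between -0.018 and 0.018 m and y of shaft4 in the frame of cradle between -0.062 and 0.062 m and (z of shaft5 in the frame of cradle between 0.044 and 0.054 m or z of shaft5 in the frame of cradle between 0.082 and 0.092 m) and x of shaft5 in the frame of cradle between -0.018 and 0.018 m and y of shaft5 in the frame of cradle between -0.062 and 0.062 m and (z of shaft6 in the frame of cradle between 0.044 and 0.054 m or z of shaft6 in the frame of cradle between 0.082 and 0.092 m) and x of shaft6 in the frame of cradle between -0.018 and 0.018 m and y of shaft6 in the frame of cradle between -0.062 and 0.062 m and value of joint lamp_arm between -0.1 and 0.1 rad and value of joint dimmer below 0.1 rad); the robot touches nothing.
It fails at once if A bystander (calliper) is moved more than 3 cm (distance of calliper from where it was at the start of the episode above 0.03 m).
It fails at once if A bystander (screwdriver) is moved more than 3 cm (distance of screwdriver from where it was at the start of the episode above 0.03 m).
It fails at once if A bystander (oil can) is moved more than 3 cm (distance of oil_can from where it was at the start of the episode above 0.03 m).
It fails at once if A bystander (grease jar) is moved more than 3 cm (distance of grease_jar from where it was at the start of the episode above 0.03 m).
Of shaft1, shaft2, shaft3, shaft4, shaft5, shaft6 only 4 to 6 are there at a start; the rules pass over those that are not, and their reading is None.
At some moment in a run one of chock1, chock2 may be knocked a few centimetres aside while the robot is not near it.
It also fails if it takes over 210 s, if anything falls off the work surface, if the arm or the gripper's body presses on something with over 40 N, if the wrist force passes 120 N, or if a joint passes its speed limit or range.

### The arm

A 6-joint arm with a two-finger parallel gripper is mounted at the origin on the work surface. World frame = base frame: x ahead of the robot, y to its left, z up, the work surface at z = 0. Lengths are in m, angles in rad, forces in N, time in s.
With the tool pointing down it reaches from about 0.35 to 0.975 m from the base axis. Payload 4.9 kg.
Tool frame: the origin (TCP) lies at the very end of the fingers, on their centre line; the grasp point (between the pads) lies 19 mm behind it (manip.tcp_to_grasp is the distance from the TCP to the grasp point, in m); z points along the fingers, y is the direction in which the jaws open and shut (so a half turn about z gives the same grasp; the last joint's range is limited). The gripper opens to 85 mm and grips with 20 to 120 N. Pads are 22 mm wide; open, the fingers measure 114 mm over their backs; the gripper's body (76 mm by 85 mm) begins 54 mm behind the grasp point. The pads swing forward as they close: fully open they stand 13 mm farther back than shut.
Start: joints at [-1.302, 0.053, 1.613, -0, 1.476, -0.119], TCP at [0.236, -0.579, 0.231] pointing down, gripper open.
Joint ranges: [-3.01, 3.01], [-1.01, 2.22], [0.06, 2.58], [-1.02, 4.17], [0.09, 2.62], [-3.14, 3.14]. Speed limits (rad/s): [2.57, 2.57, 3.14, 3.14, 3.14, 3.14].

### API

Orientations are given as a unit quaternion [w, x, y, z].
In Python, from plant import sensors, cams, job, finder, manip gives the robot as it stands.
- The arm moves only by the shell command python3 -m pendant 'ROWS'. ROWS is JSON, a list of rows, each an object of numbers: "wx", "wy", "wz": the turn, a rotation vector about the tool's x, y, z in degrees; "dx", "dy", "dz": the shift along the tool's x, y, z in m; "hand": the gripper's target within -1 to 1 (fully open at 1, half-way at 0, shut at -1). A call has 1 to 20 rows; each row is the pose to reach, as a shift and turn from the pose commanded when the call began, along the tool's axes at that moment; what a row does not reach only later rows make up. A row lasts 1/12 s, in which the tool goes at most 41.7 mm and 7.16 degrees, less where a joint would pass 70% of its speed; a pose out of reach is approached as far as the arm can. A call with a gripper value outside its range is refused whole. The fingers move at their own pace and stop on an object; the grip force is fixed at half the most. Time passes only in rows, so rows that repeat a pose let the fingers close. It gives the time, the measured TCP pose, the force and the opening at its end, in the units of the state.
- sensors.state(): the state, without advancing time (a new reading comes with each control period).
- cams.grab_frame(name): name is "side" or "top" or "wrist"; returns (picture, depth): 480x640x3 uint8, red, green, blue; 480x640 float32, m along the optical axis (not along the pixel's ray), 0 where there is no reading.
- cams.calibration(name): a dict with "fov_y" (degrees; the focal length in pixels is half the picture's height over the tangent of half this angle, whatever the lens; pixels are square), "cx", "cy" (the principal point, pixels), "k1" (the pictures are not rectified: a ray, as slopes to the right and down, at radius r is drawn at 1 + k1 r^2 times it, then the intrinsics apply), "pose" (4x4, takes a point from camera to world coordinates); the wrist camera has in their place "hand_eye" (4x4, takes a point from camera to tool coordinates, whose origin is the TCP and whose axes are the flange's). Camera axes: x right, y down, z forward; pixel columns grow to the right and rows downward; lengths in m; the calibration is good to about 2 mm. A picture is of the moment at which its call begins: read the wrist's pose just before it. calibration takes no time and is no camera call.
- job.job_done(): hands the job in, once; it reports no verdict.
Trained networks look in the newest picture that a camera, given by its name, has taken for a name from the list of things; names that differ only in an ending like _2 or _b are one class to them, and where a whole thing is asked for, a point or a joint stands for the part that bears it (a point fixed in the world has none). Each returns a list of dicts, best first, with "score" (0 to 1); they miss things now and then, are a little off and sometimes report something else, mostly with a low value. They report only what shows in the picture. A call takes as long as a camera call. They do not tell look-alikes from the thing itself.
- finder.look_for(camera, thing): "position" ([x, y, z] in m, in world coordinates, good to about 4 mm: the middle of the surface that is visible of it).
The state is a dict: "time": time; "joint_pos": joint angles; "joint_vel": joint speeds; "joint_efforts": joint torques, N m; "tool_pos": TCP position; "tool_rot": TCP orientation; "contact_force": force on the tool from outside, world axes, zero at the start; "ft_torque": the same for the moment, N m; "gripper_width": opening from 0.0 (shut) to 1.0 (fully open).
Only numpy, scipy, OpenCV 4.12 (cv2) and the standard library are available. Lean on these libraries where they do the work, as an engineer would, in place of code of your own. Each camera call takes 0.05 s, during which the arm holds its last target. There are 200 camera calls.

## Working session

There is one attempt and no reset: what is moved stays moved. The work goes in short steps, Python scripts to look and compute and a shell command to move; the robot and the scene stay as the last step left them, time stands still between calls to the robot, and variables do not carry over. Pictures are saved under pics/ and viewed, about 12 in all and at most 16, crops included, and the job is handed in when it is done.

```bash
ls; mkdir -p pics
python3 - <<'E'
from plant import sensors,cams,finder,manip
import cv2,numpy as np
print(sensors.state()['tool_pos'],sensors.state()['tool_rot'],manip.tcp_to_grasp)
for n in ['top','side']:
    p,d=cams.grab_frame(n); cv2.imwrite(f'pics/{n}0.png',p[:,:,::-1]); np.save(f'pics/{n}0_d.npy',d)
    print(n,cams.calibration(n))
    if n=='top':
        for t in ['cradle','tray','chock1','lamp_pivot','lamp_grip','dimmer_grip','shaft1','oil_can','grease_jar','calliper','screwdriver']:
            print(t,[(np.round(r['position'],3).tolist(),round(r['score'],2)) for r in finder.look_for(n,t)])
E
```

```text
pics
[ 0.23617343 -0.57799518  0.23005005] [-1.02174684e-03  9.81261426e-01  1.92678396e-01 -8.05924208e-05] 0.0187
top {'fov_y': 53.470382998152225, 'cx': 323.01449443183867, 'cy': 247.79196854609998, 'k1': 0.014714684752547542, 'pose': array([[ 0.0280403 , -0.99387471,  0.10689621,  0.35218035],
       [-0.99952383, -0.02925494, -0.00981133,  0.02128678],
       [ 0.01287848, -0.1065702 , -0.99422178,  1.31029764],
       [ 0.        ,  0.        ,  0.        ,  1.        ]])}
cradle [([0.498, -0.043, 0.012], 0.71)]
tray [([0.475, 0.292, 0.009], 0.68)]
chock1 [([0.591, -0.28, 0.024], 0.91), ([0.239, -0.409, 0.024], 0.9), ([0.431, -0.276, 0.03], 0.78), ([0.534, 0.297, 0.041], 0.22)]
lamp_pivot [([0.555, 0.127, 0.213], 0.93)]
lamp_grip [([0.592, -0.278, 0.026], 0.73), ([0.539, 0.124, 0.212], 0.62)]
dimmer_grip [([0.488, 0.292, 0.041], 0.64), ([0.494, -0.457, 0.074], 0.45), ([0.496, -0.043, 0.01], 0.33)]
shaft1 [([0.537, 0.298, 0.038], 0.82), ([0.337, 0.289, 0.041], 0.78), ([0.438, 0.307, 0.039], 0.76), ([0.179, 0.324, 0.024], 0.76), ([0.489, 0.294, 0.037], 0.74), ([0.492, -0.456, 0.071], 0.62)]
oil_can [([0.734, -0.199, 0.107], 0.7)]
grease_jar [([0.6, 0.477, 0.071], 0.92), ([0.378, 0.054, 0.007], 0.56), ([0.538, 0.124, 0.217], 0.44)]
calliper [([0.375, 0.053, 0.006], 0.79)]
screwdriver [([0.43, 0.48, 0.021], 0.64), ([0.378, 0.052, 0.005], 0.17)]
side {'fov_y': 51.440449536307845, 'cx': 323.9274611258884, 'cy': 235.4324559819862, 'k1': -0.1271114132238462, 'pose': array([[-0.99661339, -0.06789929,  0.04638354,  0.41163272],
       [-0.08162529,  0.74860571, -0.65797173,  0.85125433],
       [ 0.00995283, -0.65952951, -0.75161278,  1.11827185],
       [ 0.        ,  0.        ,  0.        ,  1.        ]])}
```

View pics/top0.png

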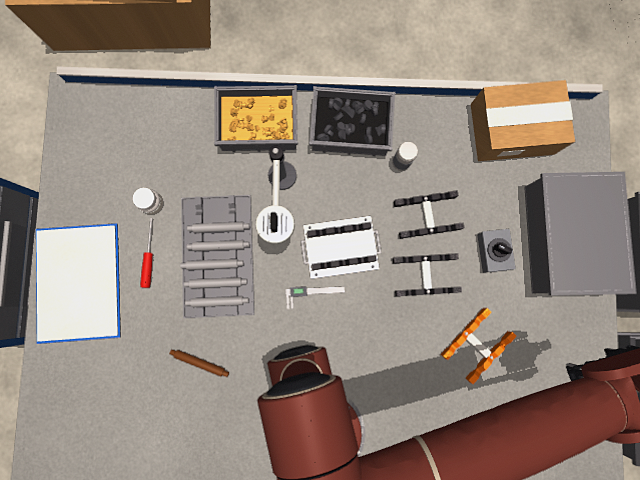

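View pics/side0.png

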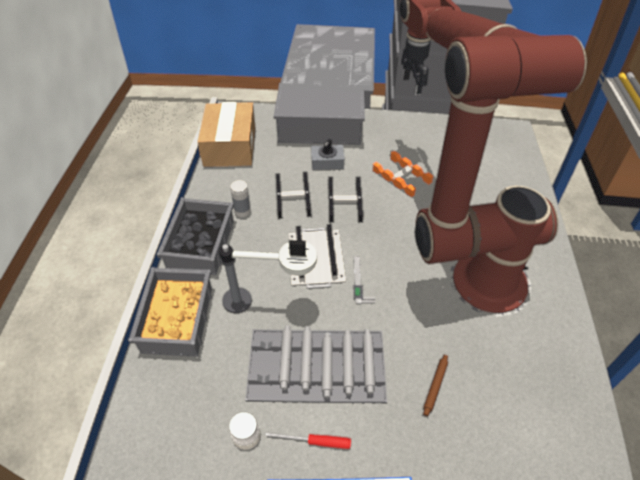

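```bash
cat > h.py <<'E'
from plant import sensors,cams,finder,manip
import cv2,numpy as np
from scipy.spatial.transform import Rotation as R
def T_tool():
    s=sensors.state(); T=np.eye(4); q=s['tool_rot']; T[:3,:3]=R.from_quat([q[1],q[2],q[3],q[0]]).as_matrix(); T[:3,3]=s['tool_pos']; return T
def cloud(name,d,T=None):
    c=cams.calibration(name); f=240/np.tan(np.radians(c['fov_y']/2))
    K=np.array([[f,0,c['cx']],[0,f,c['cy']],[0,0,1]])
    v,u=np.mgrid[:480,:640]; P=np.stack([(u-c['cx'])/f,(v-c['cy'])/f],-1)
    Q=P.copy()
    for _ in range(5): Q=P/(1+c['k1']*(Q**2).sum(-1,keepdims=True))
    X=np.dstack([Q*d[...,None],d]); M=c['pose'] if T is None else T@c['hand_eye']
    W=X@M[:3,:3].T+M[:3,3]; W[d<=0]=np.nan; return W
def box(W,x,y,z):
    m=np.ones(W.shape[:2],bool)
    for i,r in enumerate((x,y,z)): m&=(W[...,i]>r[0])&(W[...,i]<r[1])
    return W[m]
def rect(p):
    (c,s,a)=cv2.minAreaRect((p[:,:2]*1000).astype(np.float32)); return np.round(c,1),np.round(s,1),round(a,1)
def line(p):
    m=p.mean(0); w,v=np.linalg.eigh(np.cov(p[:,:2].T)); d=v[:,1]; return np.round(m*1000,1),round(np.degrees(np.arctan2(d[1],d[0]))%180,1),np.round(np.ptp((p[:,:2]-m[:2])@d)*1000,1),len(p)
def go(x,y,z,yaw,half=True):
    "row to reach TCP (x,y,z), tool x axis at yaw (deg, mod 180), pointing down"
    T=T_tool(); best=None
    for k in ([-180,0,180] if half else [0]):
        a=np.radians(yaw+k); Rt=np.column_stack([[np.cos(a),np.sin(a),0],[np.sin(a),-np.cos(a),0],[0,0,-1]])
        w=np.degrees(R.from_matrix(T[:3,:3].T@Rt).as_rotvec())
        if best is None or np.linalg.norm(w)<np.linalg.norm(best): best=w
    d=T[:3,:3].T@(np.array([x,y,z])-T[:3,3])
    print('d',np.round(d,4),'w',np.round(best,1),'j6',round(sensors.state()['joint_pos'][5],2))
E
python3 - <<'E'
from h import *
W=cloud('top',np.load('pics/top0_d.npy'))
b=box(W,(.3,.6),(0.2,.4),(-.02,.02)); 
print('bench',np.nanmedian(box(W,(.6,.8),(.3,.45),(-.03,.03))[:,2]), np.nanstd(box(W,(.62,.7),(.3,.4),(-.03,.03))[:,2]))
for x0 in [.337,.388,.438,.489,.537]: print('shaft',line(box(W,(x0-.016,x0+.016),(.18,.42),(.033,.06))))
print('tray',rect(box(W,(.2,.8),(.15,.43),(.003,.06))))
print('cradle combs',rect(box(W,(.4,.6),(-.17,.06),(.036,.06))))
print('cradle plate',rect(box(W,(.4,.6),(-.17,.06),(.006,.06))))
for c in [(.591,-.28),(.431,-.276)]: print('chock',rect(box(W,(c[0]-.08,c[0]+.08),(c[1]-.12,c[1]+.12),(.012,.05))))
b=box(W,(.45,.55),(-.52,-.4),(.07,.11));print('dimmer bar',line(b),rect(b))
b=box(W,(.43,.57),(-.54,-.38),(.03,.11));print('dimmer box',rect(b))
b=box(W,(.4,.85),(0,.25),(.175,.3));print('lamp all',line(b)); 
b=box(W,(.4,.85),(0,.25),(.24,.3));print('lamp top',line(b),rect(b),b[:,0].min(),b[:,0].max())
print('head',rect(box(W,(.48,.6),(.06,.19),(.19,.225))))
E
```

```text
bench 0.0005461969960343094 0.0037043540344100716
shaft (array([339.2, 288.6,  40. ]), np.float64(93.9), np.float64(164.5), 475)
shaft (array([388.8, 294.3,  39.8]), np.float64(94.3), np.float64(164.6), 483)
shaft (array([437.9, 305.4,  39.8]), np.float64(94.2), np.float64(165.4), 476)
shaft (array([488.7, 292.3,  39.7]), np.float64(94.4), np.float64(165.2), 460)
shaft (array([538.4, 294.4,  39.6]), np.float64(94.3), np.float64(164.9), 458)
tray (array([500. , 290.1]), array([279.7, 600. ]), 90.0)
cradle combs (array([497.6, -41. ]), array([106.4, 173.6]), 9.7)
cradle plate (array([498.8, -54.7]), array([229. , 196.2]), 89.9)
chock (array([ 593.5, -278.7]), array([107.1, 175.6]), 10.2)
chock (array([ 427.3, -274.7]), array([105.9, 176.1]), 5.2)
dimmer bar (array([ 496.5, -458.7,   85.7]), np.float64(66.9), np.float64(36.6), 109) (array([ 497.6, -460.3]), array([36.3, 15.6]), 70.1)
dimmer box (array([ 497.4, -460.7]), array([110.7,  77. ]), 6.9)
lamp all (array([559.9, 124.7, 216.8]), np.float64(2.0), np.float64(230.0), 1739)
lamp top (array([522.6, 122.1, 257.3]), np.float64(1.3), np.float64(38.7), 127) (array([523.4, 122.5]), array([38.7, 12.5]), 1.7) 0.5040685102393921 0.5428830357041332
head (array([534.8, 118.4]), array([ 91.3, 113.6]), 60.9)
```

Run:
```python
from h import *
W=cloud('top',np.load('pics/top0_d.npy'))
b=box(W,(.35,.8),(-.9,-.5),(.05,.6)); print('box',b.min(0),b.max(0),np.median(b[:,2]))
b=box(W,(.58,.67),(.09,.16),(.2,.3)); print('arm',line(b))
b=box(W,(.665,.74),(.09,.16),(.2,.32)); print('piv',rect(b),b[:,2].max(),line(b))
go(.497,-.460,.17,68)
go(.497,-.460,.066,68)
```

```text
box [ 0.38098122 -0.77509726  0.05003662] [ 0.79999018 -0.50006931  0.12832935] 0.1194316613570735
arm (array([623.8, 127.5, 208.5]), np.float64(3.0), np.float64(89.0), 266)
piv (array([687.1, 129.7]), array([43.8, 32.8]), 0.7) 0.23212266945151527 (array([688.2, 128.8, 216. ]), np.float64(3.4), np.float64(44.4), 204)
d [ 0.2861 -0.0112  0.0613] w [  0.   -0.  -45.8] j6 -0.12
d [ 0.2861 -0.0112  0.1653] w [  0.   -0.  -45.8] j6 -0.12
```

```bash
python3 -m pendant '[{"dx":0.286,"dy":-0.011,"dz":0.061,"wz":-45.8,"hand":-0.4},{"dx":0.286,"dy":-0.011,"dz":0.061,"wz":-45.8,"hand":-0.4},{"dx":0.286,"dy":-0.011,"dz":0.061,"wz":-45.8,"hand":-0.4},{"dx":0.286,"dy":-0.011,"dz":0.061,"wz":-45.8,"hand":-0.4},{"dx":0.286,"dy":-0.011,"dz":0.061,"wz":-45.8,"hand":-0.4},{"dx":0.286,"dy":-0.011,"dz":0.061,"wz":-45.8,"hand":-0.4},{"dx":0.286,"dy":-0.011,"dz":0.061,"wz":-45.8,"hand":-0.4},{"dx":0.286,"dy":-0.011,"dz":0.061,"wz":-45.8,"hand":-0.4},{"dx":0.286,"dy":-0.011,"dz":0.061,"wz":-45.8,"hand":-0.4},{"dx":0.286,"dy":-0.011,"dz":0.061,"wz":-45.8,"hand":-0.4},{"dx":0.286,"dy":-0.011,"dz":0.061,"wz":-45.8,"hand":-0.4},{"dx":0.286,"dy":-0.011,"dz":0.061,"wz":-45.8,"hand":-0.4}]'
python3 - <<'E'
from h import *
T=T_tool(); p,d=cams.grab_frame('wrist'); cv2.imwrite('pics/w1.png',p[:,:,::-1])
W=cloud('wrist',d,T); b=box(W,(.44,.55),(-.52,-.4),(.07,.11)); print(line(b),rect(b)); 
go(.497,-.460,.066,68)
E
```

```text
invalid input
h.py:21: RuntimeWarning: Mean of empty slice.
  m=p.mean(0); w,v=np.linalg.eigh(np.cov(p[:,:2].T)); d=v[:,1]; return np.round(m*1000,1),round(np.degrees(np.arctan2(d[1],d[0]))%180,1),np.round(np.ptp((p[:,:2]-m[:2])@d)*1000,1),len(p)
  ret = um.true_divide(
  avg = a.mean(axis, **keepdims_kw)
h.py:21: RuntimeWarning: Degrees of freedom <= 0 for slice
  m=p.mean(0); w,v=np.linalg.eigh(np.cov(p[:,:2].T)); d=v[:,1]; return np.round(m*1000,1),round(np.degrees(np.arctan2(d[1],d[0]))%180,1),np.round(np.ptp((p[:,:2]-m[:2])@d)*1000,1),len(p)
  c *= np.true_divide(1, fact)
  c *= np.true_divide(1, fact)
Traceback (most recent call last):
  File "h.py", line 21, in line
    m=p.mean(0); w,v=np.linalg.eigh(np.cov(p[:,:2].T)); d=v[:,1]; return np.round(m*1000,1),round(np.degrees(np.arctan2(d[1],d[0]))%180,1),np.round(np.ptp((p[:,:2]-m[:2])@d)*1000,1),len(p)
                                                                                                                                                    ~~~~~~^^^^^^^^^^^^^^^^^^^
ValueError: zero-size array to reduction operation maximum which has no identity
```

View pics/w1.png

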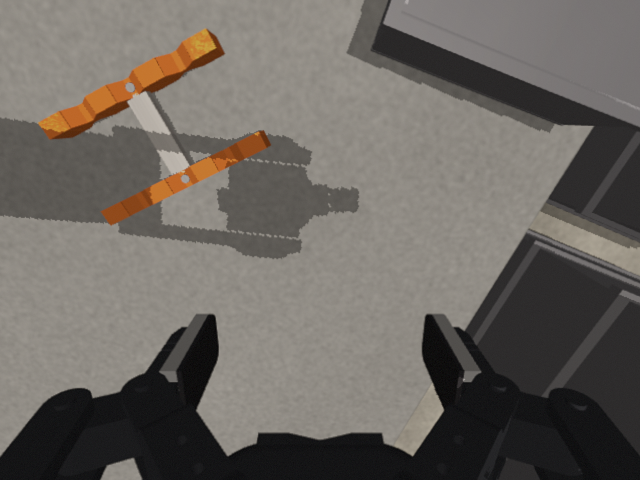

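The wrist picture shows only the orange look-alike (pixels ~150,130) and the open fingers: the move was refused. I'll try with every key given.

```bash
python3 -m pendant '[{"wx":0,"wy":0,"wz":-45.8,"dx":0.286,"dy":-0.011,"dz":0.061,"hand":-0.4}]'; python3 -m pendant --help 2>&1 | head -20
```

```text
time: 0.78
tool_pos: [0.2697, -0.5652, 0.2248]
tool_rot: [0.002, 0.968, 0.251, -0.001]
contact_force: [0.3, -1.2, 0.2]
gripper_width: 0.885
invalid input: not JSON, or not a number
```

Run:
```python
from h import *
go(.497,-.460,.17,68)
```

```text
d [0.25   0.0184 0.0539] w [  0.1   0.3 -38.9] j6 -0.18
```

```bash
python3 -m pendant '[{"wx":0,"wy":0,"wz":-39,"dx":0.25,"dy":0.018,"dz":0.054,"hand":-0.4},{"wx":0,"wy":0,"wz":-39,"dx":0.25,"dy":0.018,"dz":0.054,"hand":-0.4},{"wx":0,"wy":0,"wz":-39,"dx":0.25,"dy":0.018,"dz":0.054,"hand":-0.4},{"wx":0,"wy":0,"wz":-39,"dx":0.25,"dy":0.018,"dz":0.054,"hand":-0.4},{"wx":0,"wy":0,"wz":-39,"dx":0.25,"dy":0.018,"dz":0.054,"hand":-0.4},{"wx":0,"wy":0,"wz":-39,"dx":0.25,"dy":0.018,"dz":0.054,"hand":-0.4},{"wx":0,"wy":0,"wz":-39,"dx":0.25,"dy":0.018,"dz":0.054,"hand":-0.4},{"wx":0,"wy":0,"wz":-39,"dx":0.25,"dy":0.018,"dz":0.054,"hand":-0.4},{"wx":0,"wy":0,"wz":-39,"dx":0.25,"dy":0.018,"dz":0.054,"hand":-0.4}]'
python3 - <<'E'
from h import *
T=T_tool(); p,d=cams.grab_frame('wrist'); cv2.imwrite('pics/w2.png',p[:,:,::-1])
W=cloud('wrist',d,T); b=box(W,(.44,.55),(-.52,-.4),(.07,.11)); print(line(b),rect(b)); 
go(.497,-.460,.066,68)
E
```

```text
time: 1.53
tool_pos: [0.5, -0.4547, 0.1685]
tool_rot: [-0.0, 0.827, 0.562, -0.0]
contact_force: [0.3, -0.5, 0.7]
gripper_width: 0.297
(array([ 497.1, -458.9,   87. ]), np.float64(67.8), np.float64(37.9), 1195) (array([ 496.1, -461.9]), array([38. , 13.7]), 68.3)
d [-0.0051 -0.0006  0.103 ] w [0.  0.  0.3] j6 -0.47
```

View pics/w2.png

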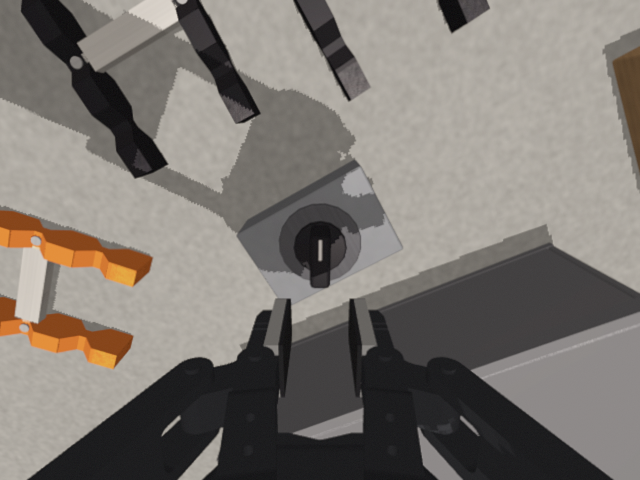

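The bar (320,250) lies along the picture's vertical, between the pads, with its white mark facing up in the picture. I lower, close and turn.

```bash
python3 -m pendant '[{"wx":0,"wy":0,"wz":0,"dx":-0.005,"dy":0,"dz":0.05,"hand":-0.4},{"wx":0,"wy":0,"wz":0,"dx":-0.005,"dy":0,"dz":0.08,"hand":-0.4},{"wx":0,"wy":0,"wz":0,"dx":-0.005,"dy":0,"dz":0.102,"hand":-0.4},{"wx":0,"wy":0,"wz":0,"dx":-0.005,"dy":0,"dz":0.102,"hand":-0.4},{"wx":0,"wy":0,"wz":0,"dx":-0.005,"dy":0,"dz":0.102,"hand":-1},{"wx":0,"wy":0,"wz":0,"dx":-0.005,"dy":0,"dz":0.102,"hand":-1},{"wx":0,"wy":0,"wz":0,"dx":-0.005,"dy":0,"dz":0.102,"hand":-1},{"wx":0,"wy":0,"wz":0,"dx":-0.005,"dy":0,"dz":0.102,"hand":-1}]'
python3 -c "
from plant import sensors;s=sensors.state();print(s['ft_torque'],s['joint_efforts'])"
python3 -m pendant '[{"wx":0,"wy":0,"wz":-5,"dx":0,"dy":0,"dz":0,"hand":-1},{"wx":0,"wy":0,"wz":-10,"dx":0,"dy":0,"dz":0,"hand":-1},{"wx":0,"wy":0,"wz":-15,"dx":0,"dy":0,"dz":0,"hand":-1},{"wx":0,"wy":0,"wz":-20,"dx":0,"dy":0,"dz":0,"hand":-1}]'
python3 -c "
from plant import sensors;s=sensors.state();print(s['ft_torque'],s['joint_efforts'])"
```

```text
time: 2.25
tool_pos: [0.4976, -0.4605, 0.067]
tool_rot: [0.001, 0.827, 0.562, -0.001]
contact_force: [-0.4, -5.9, -11.3]
gripper_width: 0.147
[-0.87202514  0.022949   -0.02494593] [ 2.48552218e+00 -5.42339408e+01 -3.72599673e+01  8.51862598e-01
  1.11038994e+00 -3.61511693e-02]
time: 2.58
tool_pos: [0.4972, -0.4604, 0.0669]
tool_rot: [0.0, 0.716, 0.698, -0.001]
contact_force: [-1.2, -4.7, -10.2]
gripper_width: 0.149
[-0.84920591  0.32721916 -0.08173678] [  3.38995345 -53.65858555 -37.59530067   1.19649086   0.66591142
   0.80894921]
```

```bash
python3 -m pendant '[{"wx":0,"wy":0,"wz":-6,"dx":0,"dy":0,"dz":0,"hand":-1},{"wx":0,"wy":0,"wz":-12,"dx":0,"dy":0,"dz":0,"hand":-1},{"wx":0,"wy":0,"wz":-18,"dx":0,"dy":0,"dz":0,"hand":-1}]'
python3 -c "
from plant import sensors;s=sensors.state();print(s['ft_torque'],s['joint_efforts'][5])"
python3 -m pendant '[{"wx":0,"wy":0,"wz":-6,"dx":0,"dy":0,"dz":0,"hand":-1},{"wx":0,"wy":0,"wz":-12,"dx":0,"dy":0,"dz":0,"hand":-1},{"wx":0,"wy":0,"wz":-18,"dx":0,"dy":0,"dz":0,"hand":-1}]'
python3 -c "
from plant import sensors;s=sensors.state();print(s['ft_torque'],s['joint_efforts'][5])"
```

```text
time: 2.83
tool_pos: [0.4968, -0.4605, 0.067]
tool_rot: [-0.001, 0.597, 0.802, -0.002]
contact_force: [-3.4, -5.0, -9.4]
gripper_width: 0.151
[-0.87432391  0.62800854 -0.03387393] 0.975525788962841
time: 3.08
tool_pos: [0.4964, -0.4607, 0.0669]
tool_rot: [-0.001, 0.464, 0.886, -0.002]
contact_force: [-4.6, -6.0, -10.0]
gripper_width: 0.147
[-0.97855824  0.77930258 -0.04299593] 0.9717505797743797
```

```bash
python3 -m pendant '[{"wx":0,"wy":0,"wz":-6,"dx":0,"dy":0,"dz":0,"hand":-1},{"wx":0,"wy":0,"wz":-12,"dx":0,"dy":0,"dz":0,"hand":-1},{"wx":0,"wy":0,"wz":-18,"dx":0,"dy":0,"dz":0,"hand":-1}]'
python3 -c "
from plant import sensors;s=sensors.state();print(s['ft_torque'],s['joint_efforts'][5])"
python3 -m pendant '[{"wx":0,"wy":0,"wz":-6,"dx":0,"dy":0,"dz":0,"hand":-1},{"wx":0,"wy":0,"wz":-12,"dx":0,"dy":0,"dz":0,"hand":-1},{"wx":0,"wy":0,"wz":-18,"dx":0,"dy":0,"dz":0,"hand":-1}]'
python3 -c "
from plant import sensors;s=sensors.state();print(s['ft_torque'],s['joint_efforts'][5],s['joint_pos'][5])"
```

```text
time: 3.33
tool_pos: [0.4961, -0.461, 0.0669]
tool_rot: [-0.002, 0.32, 0.947, -0.002]
contact_force: [-5.3, -6.3, -9.4]
gripper_width: 0.147
[-1.10474124  0.90515605 -0.02500256] 0.9694873541593552
time: 3.58
tool_pos: [0.4959, -0.4614, 0.067]
tool_rot: [-0.002, 0.168, 0.986, -0.002]
contact_force: [-5.1, -7.6, -9.4]
gripper_width: 0.152
[-1.33887053  0.9252857  -0.06211641] 0.9683291986584663 -2.0879606623828826
```

```bash
python3 -m pendant '[{"wx":0,"wy":0,"wz":-6,"dx":0,"dy":0,"dz":0,"hand":-1},{"wx":0,"wy":0,"wz":-12,"dx":0,"dy":0,"dz":0,"hand":-1}]'
python3 -c "
from plant import sensors;s=sensors.state();print(s['ft_torque'],s['joint_efforts'][5])"
python3 -m pendant '[{"wx":0,"wy":0,"wz":-6,"dx":0,"dy":0,"dz":0,"hand":-1},{"wx":0,"wy":0,"wz":-12,"dx":0,"dy":0,"dz":0,"hand":-1}]'
python3 -c "
from plant import sensors;s=sensors.state();print(s['ft_torque'],s['joint_efforts'][5])"
python3 -m pendant '[{"wx":0,"wy":0,"wz":-6,"dx":0,"dy":0,"dz":0,"hand":-1},{"wx":0,"wy":0,"wz":-12,"dx":0,"dy":0,"dz":0,"hand":-1}]'
python3 -c "
from plant import sensors;s=sensors.state();print(s['ft_torque'],s['joint_efforts'][5],s['joint_pos'][5])"
```

```text
time: 3.75
tool_pos: [0.4959, -0.4617, 0.067]
tool_rot: [-0.002, 0.064, 0.998, -0.002]
contact_force: [-5.9, -9.2, -11.2]
gripper_width: 0.15
[-1.55018397  0.89057908 -0.02610824] 0.9684990718960762
time: 3.92
tool_pos: [0.4958, -0.462, 0.067]
tool_rot: [-0.002, -0.041, 0.999, -0.002]
contact_force: [-5.0, -8.0, -11.9]
gripper_width: 0.148
[-1.64107378  0.8638076  -0.06213027] 0.9689001739025116
time: 4.08
tool_pos: [0.4974, -0.4618, 0.0673]
tool_rot: [0.0, -0.142, 0.99, -0.002]
contact_force: [-3.4, -8.8, -9.4]
gripper_width: 0.149
[-1.45230951  0.46576297 -1.72752645] -0.44069571420550346 -2.7118629166925685
```

```bash
python3 -m pendant '[{"wx":0,"wy":0,"wz":0,"dx":0,"dy":0,"dz":0,"hand":0},{"wx":0,"wy":0,"wz":0,"dx":0,"dy":0,"dz":0,"hand":0},{"wx":0,"wy":0,"wz":0,"dx":0,"dy":0,"dz":0,"hand":0},{"wx":0,"wy":0,"wz":0,"dx":0,"dy":0,"dz":-0.04,"hand":0},{"wx":0,"wy":0,"wz":0,"dx":0,"dy":0,"dz":-0.08,"hand":0},{"wx":0,"wy":0,"wz":0,"dx":0,"dy":0,"dz":-0.12,"hand":0},{"wx":0,"wy":0,"wz":0,"dx":0,"dy":0,"dz":-0.16,"hand":0},{"wx":0,"wy":0,"wz":0,"dx":0,"dy":0,"dz":-0.19,"hand":0},{"wx":0,"wy":0,"wz":0,"dx":0,"dy":0,"dz":-0.19,"hand":0}]'
python3 - <<'E'
from h import *
T=T_tool(); p,d=cams.grab_frame('wrist'); 
W=cloud('wrist',d,T); b=box(W,(.44,.55),(-.52,-.4),(.07,.11)); print(line(b),rect(b)); print(T[:3,:3])
print(sensors.state()['joint_pos'])
go(.523,-.03,.32,2,False)
go(.523,.123,.32,2,False)
go(.523,.123,.228,2,False)
E
```

```text
time: 4.83
tool_pos: [0.5013, -0.4619, 0.2696]
tool_rot: [0.005, -0.143, 0.99, -0.007]
contact_force: [1.0, -0.4, 1.2]
gripper_width: 0.499
(array([ 493.5, -463.2,   87.4]), np.float64(7.8), np.float64(38.4), 642) (array([ 495.7, -462.7]), array([38.4, 14.1]), 7.8)
[[-0.95925653 -0.28228276  0.01197299]
 [-0.2824309   0.95919526 -0.01331348]
 [-0.00772627 -0.01615259 -0.99983969]]
[-8.53728268e-01  1.55714039e-01  1.44567288e+00  2.30769751e-04
  1.52735261e+00 -2.71087265e+00]
d [-0.1436  0.4065 -0.0585] w [  -0.6   -0.9 -165.6] j6 -2.71
d [-0.1869  0.5532 -0.0599] w [  -0.6   -0.9 -165.6] j6 -2.71
d [-0.1863  0.5543  0.0321] w [  -0.6   -0.9 -165.6] j6 -2.71
```

```bash
python3 -m pendant '[{"wx":0,"wy":0,"wz":7,"dx":-0.01,"dy":0.03,"dz":-0.03,"hand":-0.3},{"wx":0,"wy":0,"wz":14,"dx":-0.02,"dy":0.06,"dz":-0.06,"hand":-0.3},{"wx":0,"wy":0,"wz":21,"dx":-0.03,"dy":0.09,"dz":-0.06,"hand":-0.3},{"wx":0,"wy":0,"wz":28,"dx":-0.04,"dy":0.12,"dz":-0.06,"hand":-0.3},{"wx":0,"wy":0,"wz":35,"dx":-0.05,"dy":0.15,"dz":-0.06,"hand":-0.3},{"wx":0,"wy":0,"wz":42,"dx":-0.06,"dy":0.18,"dz":-0.06,"hand":-0.3},{"wx":0,"wy":0,"wz":49,"dx":-0.07,"dy":0.21,"dz":-0.06,"hand":-0.3},{"wx":0,"wy":0,"wz":56,"dx":-0.08,"dy":0.24,"dz":-0.06,"hand":-0.3},{"wx":0,"wy":0,"wz":63,"dx":-0.09,"dy":0.27,"dz":-0.06,"hand":-0.3},{"wx":0,"wy":0,"wz":70,"dx":-0.1,"dy":0.3,"dz":-0.06,"hand":-0.3},{"wx":0,"wy":0,"wz":77,"dx":-0.11,"dy":0.33,"dz":-0.06,"hand":-0.3},{"wx":0,"wy":0,"wz":84,"dx":-0.12,"dy":0.36,"dz":-0.06,"hand":-0.3},{"wx":0,"wy":0,"wz":91,"dx":-0.13,"dy":0.39,"dz":-0.06,"hand":-0.3},{"wx":0,"wy":0,"wz":97,"dx":-0.144,"dy":0.406,"dz":-0.06,"hand":-0.3},{"wx":0,"wy":0,"wz":97,"dx":-0.144,"dy":0.406,"dz":-0.06,"hand":-0.3}]'
python3 - <<'E'
from h import *
print(sensors.state()['joint_pos'])
go(.523,.124,.34,2,False)
E
```

```text
time: 6.13
tool_pos: [0.522, -0.0256, 0.3164]
tool_rot: [-0.001, 0.646, 0.763, 0.001]
contact_force: [0.3, -0.4, -0.0]
gripper_width: 0.347
[-1.92373775e-01 -2.30278145e-01  1.73836376e+00  1.56470369e-03
  1.63402238e+00 -3.57911859e-01]
d [ 0.1474  0.0257 -0.0234] w [-0.1 -0.1 97.5] j6 -0.36
```

```bash
python3 -m pendant '[{"wx":0,"wy":0,"wz":7,"dx":0,"dy":0,"dz":-0.023,"hand":-0.4},{"wx":0,"wy":0,"wz":14,"dx":0.02,"dy":0.005,"dz":-0.023,"hand":-0.4},{"wx":0,"wy":0,"wz":21,"dx":0.04,"dy":0.01,"dz":-0.023,"hand":-0.4},{"wx":0,"wy":0,"wz":28,"dx":0.06,"dy":0.01,"dz":-0.023,"hand":-0.4},{"wx":0,"wy":0,"wz":35,"dx":0.08,"dy":0.02,"dz":-0.023,"hand":-0.4},{"wx":0,"wy":0,"wz":42,"dx":0.1,"dy":0.026,"dz":-0.023,"hand":-0.4},{"wx":0,"wy":0,"wz":49,"dx":0.12,"dy":0.026,"dz":-0.023,"hand":-0.4},{"wx":0,"wy":0,"wz":56,"dx":0.147,"dy":0.026,"dz":-0.023,"hand":-0.4},{"wx":0,"wy":0,"wz":63,"dx":0.147,"dy":0.026,"dz":-0.023,"hand":-0.4},{"wx":0,"wy":0,"wz":70,"dx":0.147,"dy":0.026,"dz":-0.023,"hand":-0.4},{"wx":0,"wy":0,"wz":77,"dx":0.147,"dy":0.026,"dz":-0.023,"hand":-0.4},{"wx":0,"wy":0,"wz":84,"dx":0.147,"dy":0.026,"dz":-0.023,"hand":-0.4},{"wx":0,"wy":0,"wz":91,"dx":0.147,"dy":0.026,"dz":-0.023,"hand":-0.4},{"wx":0,"wy":0,"wz":97.5,"dx":0.147,"dy":0.026,"dz":-0.023,"hand":-0.4},{"wx":0,"wy":0,"wz":97.5,"dx":0.147,"dy":0.026,"dz":-0.023,"hand":-0.4}]'
python3 - <<'E'
from h import *
T=T_tool(); p,d=cams.grab_frame('wrist'); 
W=cloud('wrist',d,T); b=box(W,(.45,.6),(.06,.18),(.235,.28)); print(line(b),rect(b)); 
go(.523,.123,.228,2,False)
E
```

```text
time: 7.38
tool_pos: [0.5233, 0.1195, 0.3392]
tool_rot: [0.0, 1.0, 0.016, -0.001]
contact_force: [0.8, -0.6, 0.0]
gripper_width: 0.3
(array([526.6, 123.9, 257.5]), np.float64(1.2), np.float64(39.6), 1327) (array([523.3, 123.9]), array([39.6, 14. ]), 1.6)
d [-1.000e-04 -3.500e-03  1.112e-01] w [0.  0.1 0. ] j6 1.62
```

```bash
python3 -m pendant '[{"wx":0,"wy":0,"wz":0,"dx":0,"dy":-0.004,"dz":0.04,"hand":-0.4},{"wx":0,"wy":0,"wz":0,"dx":0,"dy":-0.004,"dz":0.08,"hand":-0.4},{"wx":0,"wy":0,"wz":0,"dx":0,"dy":-0.004,"dz":0.11,"hand":-0.4},{"wx":0,"wy":0,"wz":0,"dx":0,"dy":-0.004,"dz":0.11,"hand":-0.5},{"wx":0,"wy":0,"wz":0,"dx":0,"dy":-0.004,"dz":0.11,"hand":-0.5}]'
python3 -m pendant '[{"wx":0,"wy":0,"wz":-6,"dx":0.001,"dy":0.018,"dz":0,"hand":-0.5},{"wx":0,"wy":0,"wz":-12,"dx":0.004,"dy":0.035,"dz":0,"hand":-0.5},{"wx":0,"wy":0,"wz":-18,"dx":0.008,"dy":0.0525,"dz":0,"hand":-0.5},{"wx":0,"wy":0,"wz":-24,"dx":0.015,"dy":0.069,"dz":0,"hand":-0.5},{"wx":0,"wy":0,"wz":-30,"dx":0.023,"dy":0.085,"dz":0,"hand":-0.5},{"wx":0,"wy":0,"wz":-36,"dx":0.0325,"dy":0.1,"dz":0,"hand":-0.5},{"wx":0,"wy":0,"wz":-42,"dx":0.044,"dy":0.114,"dz":0,"hand":-0.5},{"wx":0,"wy":0,"wz":-48,"dx":0.056,"dy":0.126,"dz":0,"hand":-0.5},{"wx":0,"wy":0,"wz":-54,"dx":0.07,"dy":0.1375,"dz":0,"hand":-0.5},{"wx":0,"wy":0,"wz":-60,"dx":0.085,"dy":0.147,"dz":0,"hand":-0.5},{"wx":0,"wy":0,"wz":-66,"dx":0.101,"dy":0.155,"dz":0,"hand":-0.5},{"wx":0,"wy":0,"wz":-72,"dx":0.1175,"dy":0.162,"dz":0,"hand":-0.5},{"wx":0,"wy":0,"wz":-78,"dx":0.135,"dy":0.166,"dz":0,"hand":-0.5},{"wx":0,"wy":0,"wz":-84,"dx":0.152,"dy":0.169,"dz":0,"hand":-0.5},{"wx":0,"wy":0,"wz":-89.5,"dx":0.1685,"dy":0.17,"dz":0,"hand":-0.5},{"wx":0,"wy":0,"wz":-89.5,"dx":0.1685,"dy":0.17,"dz":0,"hand":-0.5},{"wx":0,"wy":0,"wz":-89.5,"dx":0.1685,"dy":0.17,"dz":0,"hand":-0.5}]'
python3 -m pendant '[{"wx":0,"wy":0,"wz":0,"dx":0,"dy":0,"dz":0,"hand":-0.3},{"wx":0,"wy":0,"wz":0,"dx":0,"dy":0,"dz":-0.03,"hand":-0.3},{"wx":0,"wy":0,"wz":0,"dx":0,"dy":0,"dz":-0.06,"hand":-0.3},{"wx":0,"wy":0,"wz":0,"dx":0,"dy":0,"dz":-0.1,"hand":-0.3},{"wx":0,"wy":0,"wz":0,"dx":0,"dy":0,"dz":-0.1,"hand":-0.3}]'
python3 - <<'E'
from h import *
T=T_tool(); p,d=cams.grab_frame('wrist'); 
W=cloud('wrist',d,T); b=box(W,(.6,.78),(-.12,.05),(.235,.28)); print(line(b),rect(b)); 
go(.538,.293,.2,94.3,False)
go(.538,.293,.2,4.3,False)
print(sensors.state()['joint_pos'])
E
```

```text
time: 7.85
tool_pos: [0.5223, 0.1237, 0.2279]
tool_rot: [0.0, 1.0, 0.017, -0.002]
contact_force: [-0.4, 0.7, 0.8]
gripper_width: 0.252
time: 9.27
tool_pos: [0.699, -0.0408, 0.2327]
tool_rot: [0.002, 0.699, 0.715, 0.001]
contact_force: [-0.1, -0.4, -0.1]
gripper_width: 0.249
time: 9.68
tool_pos: [0.6996, -0.0407, 0.342]
tool_rot: [0.007, 0.699, 0.715, 0.005]
contact_force: [0.4, -0.7, 2.7]
gripper_width: 0.353
(array([698.9, -38.3, 257.5]), np.float64(92.5), np.float64(39.5), 1308) (array([698.9, -41.5]), array([14. , 39.6]), 1.9)
d [ 0.3376 -0.1549  0.1358] w [ 0.7  0.2 -3. ] j6 -0.19
d [ 0.3376 -0.1549  0.1358] w [ 0.7 -0.5 87. ] j6 -0.19
[-1.64195687e-01  1.80252475e-01  1.29868801e+00 -4.24429597e-05
  1.64941790e+00 -1.87599506e-01]
```

The lamp grip now measures 91.9° (about 0.03 rad past parallel, well inside tolerance). Now the shafts, starting with the far one.

```bash
python3 -m pendant '[{"wx":0,"wy":0,"wz":0,"dx":0,"dy":-0.04,"dz":0,"hand":-0.15},{"wx":0.7,"wy":0,"wz":-3,"dx":0,"dy":-0.08,"dz":0,"hand":-0.15},{"wx":0.7,"wy":0,"wz":-3,"dx":0.03,"dy":-0.11,"dz":0,"hand":-0.15},{"wx":0.7,"wy":0,"wz":-3,"dx":0.06,"dy":-0.14,"dz":0,"hand":-0.15},{"wx":0.7,"wy":0,"wz":-3,"dx":0.1,"dy":-0.155,"dz":0,"hand":-0.15},{"wx":0.7,"wy":0,"wz":-3,"dx":0.14,"dy":-0.155,"dz":0,"hand":-0.15},{"wx":0.7,"wy":0,"wz":-3,"dx":0.18,"dy":-0.155,"dz":0,"hand":-0.15},{"wx":0.7,"wy":0,"wz":-3,"dx":0.22,"dy":-0.155,"dz":0.02,"hand":-0.15},{"wx":0.7,"wy":0,"wz":-3,"dx":0.255,"dy":-0.155,"dz":0.04,"hand":-0.15},{"wx":0.7,"wy":0,"wz":-3,"dx":0.285,"dy":-0.155,"dz":0.07,"hand":-0.15},{"wx":0.7,"wy":0,"wz":-3,"dx":0.315,"dy":-0.155,"dz":0.1,"hand":-0.15},{"wx":0.7,"wy":0,"wz":-3,"dx":0.3376,"dy":-0.155,"dz":0.13,"hand":-0.15},{"wx":0.7,"wy":0,"wz":-3,"dx":0.3376,"dy":-0.155,"dz":0.136,"hand":-0.15},{"wx":0.7,"wy":0,"wz":-3,"dx":0.3376,"dy":-0.155,"dz":0.136,"hand":-0.15}]'
python3 - <<'E'
from h import *
T=T_tool(); p,d=cams.grab_frame('wrist'); cv2.imwrite('pics/w3.png',p[:,:,::-1])
W=cloud('wrist',d,T)
for x0 in [.438,.489,.537]: print('shaft',line(box(W,(x0-.018,x0+.018),(.18,.42),(.033,.06))))
go(.538,.294,.013,94.3,False)
E
```

```text
time: 10.9
tool_pos: [0.5315, 0.2933, 0.1895]
tool_rot: [-0.006, 0.679, 0.734, -0.008]
contact_force: [-0.8, 0.2, 0.1]
gripper_width: 0.428
shaft (array([437.9, 312. ,  38.8]), np.float64(94.3), np.float64(165.4), 4771)
shaft (array([488. , 299.5,  38.9]), np.float64(94.4), np.float64(164.7), 4439)
shaft (array([537. , 300.4,  38.9]), np.float64(94.2), np.float64(166.0), 4504)
d [0.0009 0.0075 0.1794] w [-0.8  0.1  0.1] j6 0.3
```

View pics/w3.png

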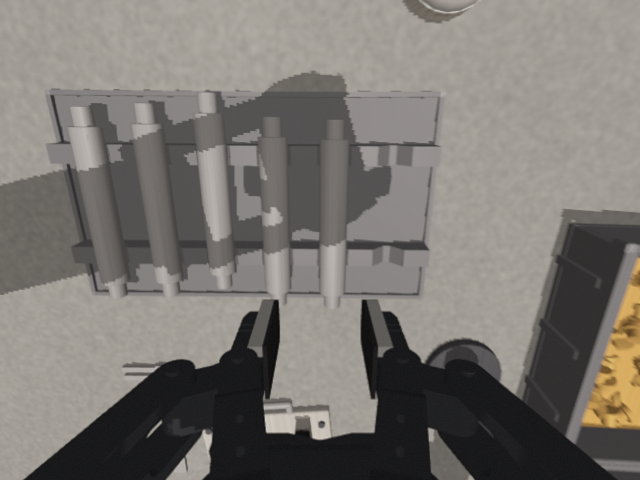

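The picture shows five shafts in the tray (first at ~(335,215), upright in view), the top groove empty, fingers aligned. The pose was not quite settled; I correct, settle, and check.

```bash
python3 -m pendant '[{"wx":-0.7,"wy":0,"wz":0,"dx":0.001,"dy":0.006,"dz":0.03,"hand":-0.15},{"wx":-0.7,"wy":0,"wz":0,"dx":0.001,"dy":0.006,"dz":0.06,"hand":-0.15},{"wx":-0.7,"wy":0,"wz":0,"dx":0.001,"dy":0.006,"dz":0.09,"hand":-0.15},{"wx":-0.7,"wy":0,"wz":0,"dx":0.001,"dy":0.006,"dz":0.09,"hand":-0.15},{"wx":-0.7,"wy":0,"wz":0,"dx":0.001,"dy":0.006,"dz":0.09,"hand":-0.15},{"wx":-0.7,"wy":0,"wz":0,"dx":0.001,"dy":0.006,"dz":0.09,"hand":-0.15}]'
python3 - <<'E'
from h import *
go(.5375,.294,.013,94.3,False)
E
```

```text
time: 11.45
tool_pos: [0.5412, 0.2947, 0.1071]
tool_rot: [0.001, 0.68, 0.733, 0.002]
contact_force: [0.3, -0.6, 1.1]
gripper_width: 0.427
d [-0.0006 -0.0042  0.0941] w [ 0.3 -0.1  0. ] j6 0.3
```

```bash
python3 -m pendant '[{"wx":0,"wy":0,"wz":0,"dx":0,"dy":-0.004,"dz":0.03,"hand":-0.15},{"wx":0,"wy":0,"wz":0,"dx":0,"dy":-0.004,"dz":0.055,"hand":-0.15},{"wx":0,"wy":0,"wz":0,"dx":0,"dy":-0.004,"dz":0.075,"hand":-0.15},{"wx":0,"wy":0,"wz":0,"dx":0,"dy":-0.004,"dz":0.092,"hand":-0.15},{"wx":0,"wy":0,"wz":0,"dx":0,"dy":-0.004,"dz":0.092,"hand":-0.15},{"wx":0,"wy":0,"wz":0,"dx":0,"dy":-0.004,"dz":0.092,"hand":-0.15}]'
python3 -m pendant '[{"wx":0,"wy":0,"wz":0,"dx":0,"dy":0,"dz":0,"hand":-1},{"wx":0,"wy":0,"wz":0,"dx":0,"dy":0,"dz":0,"hand":-1},{"wx":0,"wy":0,"wz":0,"dx":0,"dy":0,"dz":0,"hand":-1},{"wx":0,"wy":0,"wz":0,"dx":0,"dy":0,"dz":0,"hand":-1}]'
python3 -m pendant '[{"wx":0,"wy":0,"wz":0,"dx":0,"dy":0,"dz":-0.02,"hand":-1},{"wx":0,"wy":0,"wz":0,"dx":0,"dy":0,"dz":-0.05,"hand":-1},{"wx":0,"wy":0,"wz":0,"dx":0,"dy":0,"dz":-0.09,"hand":-1},{"wx":0,"wy":0,"wz":0,"dx":0,"dy":0,"dz":-0.13,"hand":-1},{"wx":0,"wy":0,"wz":0,"dx":0,"dy":0,"dz":-0.15,"hand":-1},{"wx":0,"wy":0,"wz":0,"dx":0,"dy":0,"dz":-0.15,"hand":-1},{"wx":0,"wy":0,"wz":0,"dx":0,"dy":0,"dz":-0.15,"hand":-1}]'
python3 - <<'E'
from h import *
go(.506,-.0903,.16,9.7,False)
go(.506,-.0903,.032,9.7,False)
E
```

```text
time: 11.95
tool_pos: [0.5367, 0.2948, 0.0137]
tool_rot: [0.0, 0.68, 0.734, 0.001]
contact_force: [1.0, 0.5, 0.1]
gripper_width: 0.426
time: 12.28
tool_pos: [0.539, 0.2955, 0.0155]
tool_rot: [0.002, 0.68, 0.734, 0.004]
contact_force: [4.9, -0.5, 4.7]
gripper_width: 0.26
time: 12.87
tool_pos: [0.535, 0.2946, 0.1621]
tool_rot: [-0.0, 0.68, 0.734, 0.001]
contact_force: [-0.0, 0.4, -4.5]
gripper_width: 0.261
d [-0.3815 -0.0584  0.0018] w [-0.  -0.1 84.7] j6 0.3
d [-0.3817 -0.0585  0.1298] w [-0.  -0.1 84.7] j6 0.3
```

```bash
python3 -m pendant '[{"wx":0,"wy":0,"wz":7,"dx":-0.03,"dy":-0.005,"dz":0,"hand":-1},{"wx":0,"wy":0,"wz":14,"dx":-0.06,"dy":-0.01,"dz":0,"hand":-1},{"wx":0,"wy":0,"wz":21,"dx":-0.09,"dy":-0.015,"dz":0,"hand":-1},{"wx":0,"wy":0,"wz":28,"dx":-0.12,"dy":-0.02,"dz":0,"hand":-1},{"wx":0,"wy":0,"wz":35,"dx":-0.15,"dy":-0.025,"dz":0,"hand":-1},{"wx":0,"wy":0,"wz":42,"dx":-0.18,"dy":-0.03,"dz":0,"hand":-1},{"wx":0,"wy":0,"wz":49,"dx":-0.21,"dy":-0.035,"dz":0,"hand":-1},{"wx":0,"wy":0,"wz":56,"dx":-0.24,"dy":-0.04,"dz":0,"hand":-1},{"wx":0,"wy":0,"wz":63,"dx":-0.27,"dy":-0.045,"dz":0,"hand":-1},{"wx":0,"wy":0,"wz":70,"dx":-0.3,"dy":-0.05,"dz":0,"hand":-1},{"wx":0,"wy":0,"wz":77,"dx":-0.33,"dy":-0.054,"dz":0,"hand":-1},{"wx":0,"wy":0,"wz":84.7,"dx":-0.36,"dy":-0.058,"dz":0,"hand":-1},{"wx":0,"wy":0,"wz":84.7,"dx":-0.3815,"dy":-0.0585,"dz":0,"hand":-1},{"wx":0,"wy":0,"wz":84.7,"dx":-0.3815,"dy":-0.0585,"dz":0.04,"hand":-1},{"wx":0,"wy":0,"wz":84.7,"dx":-0.3815,"dy":-0.0585,"dz":0.06,"hand":-1},{"wx":0,"wy":0,"wz":84.7,"dx":-0.3815,"dy":-0.0585,"dz":0.06,"hand":-1},{"wx":0,"wy":0,"wz":84.7,"dx":-0.3815,"dy":-0.0585,"dz":0.06,"hand":-1}]'
python3 - <<'E'
from h import *
T=T_tool(); p,d=cams.grab_frame('wrist'); cv2.imwrite('pics/w4.png',p[:,:,::-1])
W=cloud('wrist',d,T); b=box(W,(.4,.6),(-.17,.06),(.036,.056)); print(rect(b))
go(.506,-.0903,.033,9.7,False)
E
```

```text
time: 14.28
tool_pos: [0.5025, -0.0892, 0.0968]
tool_rot: [-0.002, 0.996, 0.084, -0.004]
contact_force: [-0.3, 0.6, -3.0]
gripper_width: 0.254
(array([495.6, -40.8]), array([107.2, 174.5]), 9.9)
d [0.0016 0.001  0.0664] w [-0.1  0.2 -0. ] j6 1.08
```

View pics/w4.png

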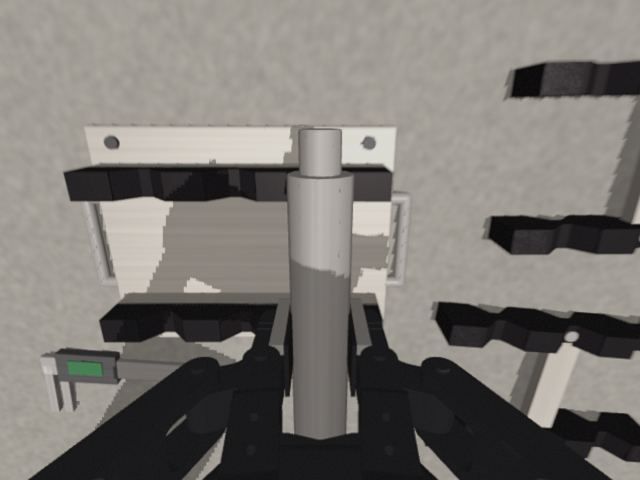

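```bash
python3 -m pendant '[{"wx":0,"wy":0,"wz":0,"dx":0,"dy":0.001,"dz":0.03,"hand":-1},{"wx":0,"wy":0,"wz":0,"dx":0,"dy":0.001,"dz":0.05,"hand":-1},{"wx":0,"wy":0,"wz":0,"dx":0,"dy":0.001,"dz":0.063,"hand":-1},{"wx":0,"wy":0,"wz":0,"dx":0,"dy":0.001,"dz":0.063,"hand":-1},{"wx":0,"wy":0,"wz":0,"dx":0,"dy":0.001,"dz":0.063,"hand":-1}]'
python3 -m pendant '[{"wx":0,"wy":0,"wz":0,"dx":0,"dy":0,"dz":0,"hand":-0.15},{"wx":0,"wy":0,"wz":0,"dx":0,"dy":0,"dz":0,"hand":-0.15},{"wx":0,"wy":0,"wz":0,"dx":0,"dy":0,"dz":0,"hand":-0.15},{"wx":0,"wy":0,"wz":0,"dx":0,"dy":0,"dz":-0.03,"hand":-0.15},{"wx":0,"wy":0,"wz":0,"dx":0,"dy":0,"dz":-0.07,"hand":-0.15},{"wx":0,"wy":0,"wz":0,"dx":0,"dy":0,"dz":-0.11,"hand":-0.15},{"wx":0,"wy":0,"wz":0,"dx":0,"dy":0,"dz":-0.11,"hand":-0.15},{"wx":0,"wy":0,"wz":0,"dx":0,"dy":0,"dz":-0.11,"hand":-0.15}]'
python3 - <<'E'
from h import *
T=T_tool(); p,d=cams.grab_frame('wrist'); p2,d2=cams.grab_frame('top')
for W in (cloud('wrist',d,T),cloud('top',d2)):
    b=box(W,(.4,.62),(-.13,-.05),(.053,.075)); print(line(b),b[:,0].min(),b[:,0].max())
go(.4885,.292,.1,94.3,False)
E
```

```text
time: 14.75
tool_pos: [0.5066, -0.0911, 0.0392]
tool_rot: [-0.0, 0.996, 0.085, 0.0]
contact_force: [0.2, -0.1, -3.8]
gripper_width: 0.259
time: 15.42
tool_pos: [0.5093, -0.0924, 0.1541]
tool_rot: [0.002, 0.996, 0.084, 0.005]
contact_force: [-0.6, 0.3, -1.1]
gripper_width: 0.425
(array([512.4, -88.7,  58. ]), np.float64(9.7), np.float64(166.1), 6123) 0.4216715729502367 0.5865528873315173
(array([476.5, -94.7,  59. ]), np.float64(15.5), np.float64(63.8), 168) 0.4472894380298905 0.5055022962653782
d [ 0.0468 -0.381   0.049 ] w [  0.1  -0.  -84.6] j6 1.08
```

```bash
python3 -m pendant '[{"wx":0,"wy":0,"wz":-7,"dx":0.004,"dy":-0.03,"dz":0,"hand":-0.15},{"wx":0,"wy":0,"wz":-14,"dx":0.008,"dy":-0.06,"dz":0,"hand":-0.15},{"wx":0,"wy":0,"wz":-21,"dx":0.012,"dy":-0.09,"dz":0,"hand":-0.15},{"wx":0,"wy":0,"wz":-28,"dx":0.016,"dy":-0.12,"dz":0,"hand":-0.15},{"wx":0,"wy":0,"wz":-35,"dx":0.02,"dy":-0.15,"dz":0,"hand":-0.15},{"wx":0,"wy":0,"wz":-42,"dx":0.024,"dy":-0.18,"dz":0,"hand":-0.15},{"wx":0,"wy":0,"wz":-49,"dx":0.028,"dy":-0.21,"dz":0,"hand":-0.15},{"wx":0,"wy":0,"wz":-56,"dx":0.032,"dy":-0.25,"dz":0,"hand":-0.15},{"wx":0,"wy":0,"wz":-63,"dx":0.036,"dy":-0.29,"dz":0,"hand":-0.15},{"wx":0,"wy":0,"wz":-70,"dx":0.04,"dy":-0.33,"dz":0,"hand":-0.15},{"wx":0,"wy":0,"wz":-77,"dx":0.045,"dy":-0.36,"dz":0.01,"hand":-0.15},{"wx":0,"wy":0,"wz":-84.6,"dx":0.047,"dy":-0.381,"dz":0.03,"hand":-0.15},{"wx":0,"wy":0,"wz":-84.6,"dx":0.047,"dy":-0.381,"dz":0.06,"hand":-0.15},{"wx":0,"wy":0,"wz":-84.6,"dx":0.047,"dy":-0.381,"dz":0.08,"hand":-0.15},{"wx":0,"wy":0,"wz":-84.6,"dx":0.047,"dy":-0.381,"dz":0.08,"hand":-0.15},{"wx":0,"wy":0,"wz":-84.6,"dx":0.047,"dy":-0.381,"dz":0.08,"hand":-0.15},{"wx":0,"wy":0,"wz":-84.6,"dx":0.047,"dy":-0.381,"dz":0.08,"hand":-0.15}]'
python3 - <<'E'
from h import *
go(.4885,.292,.0135,94.3,False)
E
```

```text
time: 16.93
tool_pos: [0.4887, 0.292, 0.0689]
tool_rot: [-0.0, 0.68, 0.733, 0.0]
contact_force: [-0.0, 0.3, -0.1]
gripper_width: 0.425
d [-0.     -0.0002  0.0554] w [ 0. -0. -0.] j6 0.33
```

```bash
python3 -m pendant '[{"wx":0,"wy":0,"wz":0,"dx":0,"dy":0,"dz":0.03,"hand":-0.15},{"wx":0,"wy":0,"wz":0,"dx":0,"dy":0,"dz":0.055,"hand":-0.15},{"wx":0,"wy":0,"wz":0,"dx":0,"dy":0,"dz":0.055,"hand":-0.15},{"wx":0,"wy":0,"wz":0,"dx":0,"dy":0,"dz":0.055,"hand":-0.15},{"wx":0,"wy":0,"wz":0,"dx":0,"dy":0,"dz":0.055,"hand":-1},{"wx":0,"wy":0,"wz":0,"dx":0,"dy":0,"dz":0.055,"hand":-1},{"wx":0,"wy":0,"wz":0,"dx":0,"dy":0,"dz":0.055,"hand":-1},{"wx":0,"wy":0,"wz":0,"dx":0,"dy":0,"dz":0.055,"hand":-1}]'
python3 -m pendant '[{"wx":0,"wy":0,"wz":0,"dx":0,"dy":0,"dz":-0.03,"hand":-1},{"wx":0,"wy":0,"wz":0,"dx":0,"dy":0,"dz":-0.07,"hand":-1},{"wx":0,"wy":0,"wz":7,"dx":-0.03,"dy":-0.002,"dz":-0.1,"hand":-1},{"wx":0,"wy":0,"wz":14,"dx":-0.06,"dy":-0.004,"dz":-0.13,"hand":-1},{"wx":0,"wy":0,"wz":21,"dx":-0.09,"dy":-0.006,"dz":-0.147,"hand":-1},{"wx":0,"wy":0,"wz":28,"dx":-0.12,"dy":-0.008,"dz":-0.147,"hand":-1},{"wx":0,"wy":0,"wz":35,"dx":-0.15,"dy":-0.01,"dz":-0.147,"hand":-1},{"wx":0,"wy":0,"wz":42,"dx":-0.18,"dy":-0.012,"dz":-0.147,"hand":-1},{"wx":0,"wy":0,"wz":49,"dx":-0.21,"dy":-0.014,"dz":-0.147,"hand":-1},{"wx":0,"wy":0,"wz":56,"dx":-0.24,"dy":-0.016,"dz":-0.147,"hand":-1},{"wx":0,"wy":0,"wz":63,"dx":-0.27,"dy":-0.017,"dz":-0.147,"hand":-1},{"wx":0,"wy":0,"wz":70,"dx":-0.3,"dy":-0.017,"dz":-0.147,"hand":-1},{"wx":0,"wy":0,"wz":77,"dx":-0.32,"dy":-0.017,"dz":-0.147,"hand":-1},{"wx":0,"wy":0,"wz":84.6,"dx":-0.3326,"dy":-0.017,"dz":-0.147,"hand":-1},{"wx":0,"wy":0,"wz":84.6,"dx":-0.3326,"dy":-0.017,"dz":-0.11,"hand":-1},{"wx":0,"wy":0,"wz":84.6,"dx":-0.3326,"dy":-0.017,"dz":-0.082,"hand":-1},{"wx":0,"wy":0,"wz":84.6,"dx":-0.3326,"dy":-0.017,"dz":-0.082,"hand":-1},{"wx":0,"wy":0,"wz":84.6,"dx":-0.3326,"dy":-0.017,"dz":-0.082,"hand":-1},{"wx":0,"wy":0,"wz":84.6,"dx":-0.3326,"dy":-0.017,"dz":-0.082,"hand":-1}]'
python3 - <<'E'
from h import *
go(.4965,-.041,.035,9.7,False)
E
```

```text
time: 17.6
tool_pos: [0.4892, 0.2926, 0.0162]
tool_rot: [0.0, 0.68, 0.733, 0.001]
contact_force: [-5.4, -2.3, 6.5]
gripper_width: 0.259
time: 19.18
tool_pos: [0.4973, -0.0409, 0.0971]
tool_rot: [0.0, 0.996, 0.085, 0.001]
contact_force: [0.6, -0.1, -3.2]
gripper_width: 0.26
d [-0.001  -0.0001  0.0621] w [ 0.  -0.1  0. ] j6 1.17
```

```bash
python3 -m pendant '[{"wx":0,"wy":0,"wz":0,"dx":-0.001,"dy":0,"dz":0.03,"hand":-1},{"wx":0,"wy":0,"wz":0,"dx":-0.001,"dy":0,"dz":0.05,"hand":-1},{"wx":0,"wy":0,"wz":0,"dx":-0.001,"dy":0,"dz":0.062,"hand":-1},{"wx":0,"wy":0,"wz":0,"dx":-0.001,"dy":0,"dz":0.062,"hand":-1},{"wx":0,"wy":0,"wz":0,"dx":-0.001,"dy":0,"dz":0.062,"hand":-1},{"wx":0,"wy":0,"wz":0,"dx":-0.001,"dy":0,"dz":0.062,"hand":-0.15},{"wx":0,"wy":0,"wz":0,"dx":-0.001,"dy":0,"dz":0.062,"hand":-0.15},{"wx":0,"wy":0,"wz":0,"dx":-0.001,"dy":0,"dz":0.062,"hand":-0.15}]'
python3 -m pendant '[{"wx":0,"wy":0,"wz":0,"dx":0,"dy":0,"dz":-0.03,"hand":-0.15},{"wx":0,"wy":0,"wz":0,"dx":0,"dy":0,"dz":-0.07,"hand":-0.15},{"wx":0,"wy":0,"wz":0,"dx":0,"dy":0,"dz":-0.11,"hand":-0.15},{"wx":0,"wy":0,"wz":-7,"dx":0,"dy":-0.03,"dz":-0.12,"hand":-0.15},{"wx":0,"wy":0,"wz":-14,"dx":0,"dy":-0.06,"dz":-0.12,"hand":-0.15},{"wx":0,"wy":0,"wz":-21,"dx":0,"dy":-0.09,"dz":-0.12,"hand":-0.15},{"wx":0,"wy":0,"wz":-28,"dx":0,"dy":-0.12,"dz":-0.12,"hand":-0.15},{"wx":0,"wy":0,"wz":-35,"dx":0,"dy":-0.15,"dz":-0.12,"hand":-0.15},{"wx":0,"wy":0,"wz":-42,"dx":0,"dy":-0.18,"dz":-0.12,"hand":-0.15},{"wx":0,"wy":0,"wz":-49,"dx":0,"dy":-0.21,"dz":-0.12,"hand":-0.15},{"wx":0,"wy":0,"wz":-56,"dx":0,"dy":-0.24,"dz":-0.12,"hand":-0.15},{"wx":0,"wy":0,"wz":-63,"dx":0,"dy":-0.27,"dz":-0.12,"hand":-0.15},{"wx":0,"wy":0,"wz":-70,"dx":0,"dy":-0.3,"dz":-0.12,"hand":-0.15},{"wx":0,"wy":0,"wz":-77,"dx":0,"dy":-0.33,"dz":-0.11,"hand":-0.15},{"wx":0,"wy":0,"wz":-84.6,"dx":0,"dy":-0.351,"dz":-0.09,"hand":-0.15},{"wx":0,"wy":0,"wz":-84.6,"dx":0,"dy":-0.351,"dz":-0.06,"hand":-0.15},{"wx":0,"wy":0,"wz":-84.6,"dx":0,"dy":-0.351,"dz":-0.034,"hand":-0.15},{"wx":0,"wy":0,"wz":-84.6,"dx":0,"dy":-0.351,"dz":-0.034,"hand":-0.15},{"wx":0,"wy":0,"wz":-84.6,"dx":0,"dy":-0.351,"dz":-0.034,"hand":-0.15},{"wx":0,"wy":0,"wz":-84.6,"dx":0,"dy":-0.351,"dz":-0.034,"hand":-0.15}]'
python3 - <<'E'
from h import *
p2,d2=cams.grab_frame('top'); W=cloud('top',d2)
b=box(W,(.4,.62),(-.075,-.01),(.053,.075)); print(line(b))
b=box(W,(.4,.62),(-.125,-.06),(.053,.075)); print(line(b))
go(.438,.305,.0135,94.3,False)
E
```

```text
time: 19.85
tool_pos: [0.4969, -0.0413, 0.0353]
tool_rot: [0.0, 0.996, 0.084, 0.002]
contact_force: [0.8, 0.6, 0.2]
gripper_width: 0.426
time: 21.52
tool_pos: [0.4376, 0.3055, 0.0696]
tool_rot: [0.0, 0.68, 0.733, 0.001]
contact_force: [0.4, 0.0, 0.0]
gripper_width: 0.428
(array([498.8, -43.1,  58.7]), np.float64(5.0), np.float64(169.3), 494)
(array([503.5, -89.9,  58.8]), np.float64(9.0), np.float64(165.1), 468)
d [-0.0007 -0.0004  0.0567] w [ 0.2 -0.1 -0. ] j6 0.4
```

```bash
python3 -m pendant '[{"wx":0,"wy":0,"wz":0,"dx":0,"dy":0,"dz":0.03,"hand":-0.15},{"wx":0,"wy":0,"wz":0,"dx":0,"dy":0,"dz":0.056,"hand":-0.15},{"wx":0,"wy":0,"wz":0,"dx":0,"dy":0,"dz":0.056,"hand":-0.15},{"wx":0,"wy":0,"wz":0,"dx":0,"dy":0,"dz":0.056,"hand":-0.15},{"wx":0,"wy":0,"wz":0,"dx":0,"dy":0,"dz":0.056,"hand":-1},{"wx":0,"wy":0,"wz":0,"dx":0,"dy":0,"dz":0.056,"hand":-1},{"wx":0,"wy":0,"wz":0,"dx":0,"dy":0,"dz":0.056,"hand":-1},{"wx":0,"wy":0,"wz":0,"dx":0,"dy":0,"dz":0.056,"hand":-1}]'
python3 -m pendant '[{"wx":0,"wy":0,"wz":0,"dx":0,"dy":0,"dz":-0.03,"hand":-1},{"wx":0,"wy":0,"wz":0,"dx":0,"dy":0,"dz":-0.07,"hand":-1},{"wx":0,"wy":0,"wz":7,"dx":-0.03,"dy":0.002,"dz":-0.1,"hand":-1},{"wx":0,"wy":0,"wz":14,"dx":-0.06,"dy":0.004,"dz":-0.13,"hand":-1},{"wx":0,"wy":0,"wz":21,"dx":-0.09,"dy":0.006,"dz":-0.147,"hand":-1},{"wx":0,"wy":0,"wz":28,"dx":-0.12,"dy":0.009,"dz":-0.147,"hand":-1},{"wx":0,"wy":0,"wz":35,"dx":-0.15,"dy":0.012,"dz":-0.147,"hand":-1},{"wx":0,"wy":0,"wz":42,"dx":-0.18,"dy":0.015,"dz":-0.147,"hand":-1},{"wx":0,"wy":0,"wz":49,"dx":-0.2,"dy":0.018,"dz":-0.147,"hand":-1},{"wx":0,"wy":0,"wz":56,"dx":-0.22,"dy":0.021,"dz":-0.147,"hand":-1},{"wx":0,"wy":0,"wz":63,"dx":-0.24,"dy":0.024,"dz":-0.147,"hand":-1},{"wx":0,"wy":0,"wz":70,"dx":-0.26,"dy":0.0276,"dz":-0.147,"hand":-1},{"wx":0,"wy":0,"wz":77,"dx":-0.28,"dy":0.0276,"dz":-0.147,"hand":-1},{"wx":0,"wy":0,"wz":84.6,"dx":-0.3,"dy":0.0276,"dz":-0.147,"hand":-1},{"wx":0,"wy":0,"wz":84.6,"dx":-0.3,"dy":0.0276,"dz":-0.11,"hand":-1},{"wx":0,"wy":0,"wz":84.6,"dx":-0.3,"dy":0.0276,"dz":-0.082,"hand":-1},{"wx":0,"wy":0,"wz":84.6,"dx":-0.3,"dy":0.0276,"dz":-0.082,"hand":-1},{"wx":0,"wy":0,"wz":84.6,"dx":-0.3,"dy":0.0276,"dz":-0.082,"hand":-1},{"wx":0,"wy":0,"wz":84.6,"dx":-0.3,"dy":0.0276,"dz":-0.082,"hand":-1}]'
python3 - <<'E'
from h import *
go(.488,.008,.035,9.7,False)
E
```

```text
time: 22.23
tool_pos: [0.4381, 0.3058, 0.0143]
tool_rot: [0.001, 0.68, 0.733, 0.002]
contact_force: [-1.1, -1.9, 6.8]
gripper_width: 0.26
time: 23.82
tool_pos: [0.487, 0.008, 0.0948]
tool_rot: [0.0, 0.996, 0.085, 0.001]
contact_force: [0.1, 0.8, -3.6]
gripper_width: 0.261
d [0.0009 0.0002 0.0598] w [ 0.  -0.1  0. ] j6 1.26
```

```bash
python3 -m pendant '[{"wx":0,"wy":0,"wz":0,"dx":0.001,"dy":0,"dz":0.03,"hand":-1},{"wx":0,"wy":0,"wz":0,"dx":0.001,"dy":0,"dz":0.05,"hand":-1},{"wx":0,"wy":0,"wz":0,"dx":0.001,"dy":0,"dz":0.06,"hand":-1},{"wx":0,"wy":0,"wz":0,"dx":0.001,"dy":0,"dz":0.06,"hand":-1},{"wx":0,"wy":0,"wz":0,"dx":0.001,"dy":0,"dz":0.06,"hand":-1},{"wx":0,"wy":0,"wz":0,"dx":0.001,"dy":0,"dz":0.06,"hand":-0.15},{"wx":0,"wy":0,"wz":0,"dx":0.001,"dy":0,"dz":0.06,"hand":-0.15},{"wx":0,"wy":0,"wz":0,"dx":0.001,"dy":0,"dz":0.06,"hand":-0.15}]'
python3 -m pendant '[{"wx":0,"wy":0,"wz":0,"dx":0,"dy":0,"dz":-0.03,"hand":-0.15},{"wx":0,"wy":0,"wz":0,"dx":0,"dy":0,"dz":-0.07,"hand":-0.15},{"wx":0,"wy":0,"wz":0,"dx":0,"dy":0,"dz":-0.11,"hand":-0.15},{"wx":0,"wy":0,"wz":0,"dx":0,"dy":0,"dz":-0.15,"hand":-0.15},{"wx":0,"wy":0,"wz":0,"dx":-0.02,"dy":0.03,"dz":-0.15,"hand":-0.15},{"wx":0,"wy":0,"wz":0,"dx":-0.04,"dy":0.07,"dz":-0.15,"hand":-0.15},{"wx":0,"wy":0,"wz":0,"dx":-0.05,"dy":0.11,"dz":-0.15,"hand":-0.15},{"wx":0,"wy":0,"wz":0,"dx":-0.05,"dy":0.15,"dz":-0.15,"hand":-0.15},{"wx":0,"wy":0,"wz":0,"dx":-0.05,"dy":0.15,"dz":-0.15,"hand":-0.15},{"wx":0,"wy":0,"wz":0,"dx":-0.05,"dy":0.15,"dz":-0.15,"hand":-0.15}]'
python3 - <<'E'
from h import *
T=T_tool(); p2,d2=cams.grab_frame('top'); W=cloud('top',d2); cv2.imwrite('pics/top5.png',p2[:,:,::-1])
pw,dw=cams.grab_frame('wrist'); Ww=cloud('wrist',dw,T)
for n,V in (('top',W),('wrist',Ww)):
  for y in [.008,-.041,-.09]:
    b=box(V,(.4,.62),(y-.02,y+.02),(.053,.075)); print(n,line(b) if len(b)>5 else None)
  for c in [(.591,-.28),(.431,-.276)]:
    b=box(V,(c[0]-.08,c[0]+.08),(c[1]-.12,c[1]+.12),(.012,.05)); print('chock',n,rect(b) if len(b)>5 else None)
go(.427,-.275,.07,5.2,False)
E
```

```text
time: 24.48
tool_pos: [0.4889, 0.0079, 0.0354]
tool_rot: [0.0, 0.996, 0.084, 0.002]
contact_force: [-0.4, 0.1, -0.4]
gripper_width: 0.426
time: 25.32
tool_pos: [0.4634, -0.1503, 0.1846]
tool_rot: [0.0, 0.997, 0.082, 0.001]
contact_force: [-0.3, 1.0, 0.6]
gripper_width: 0.425
top (array([486.7,   7.8,  59. ]), np.float64(9.5), np.float64(164.7), 461)
top (array([494.8, -41. ,  59. ]), np.float64(9.7), np.float64(164.4), 457)
top (array([509.9, -88.7,  59. ]), np.float64(9.0), np.float64(150.8), 407)
chock top (array([ 593.8, -278.8]), array([106.1, 175.1]), 9.7)
chock top (array([ 426.8, -275.4]), array([105.3, 172.9]), 5.5)
wrist (array([496.6,   5.8,  58.3]), np.float64(9.3), np.float64(165.4), 6286)
wrist (array([504.2, -42.8,  58.3]), np.float64(9.4), np.float64(165.3), 6180)
wrist (array([513.3, -91.1,  58.4]), np.float64(9.2), np.float64(165.5), 6149)
chock wrist (array([ 591.9, -280.8]), array([106.7, 175.3]), 10.0)
chock wrist (array([ 425.3, -276.2]), array([108. , 175.4]), 5.1)
d [-0.0572  0.1191  0.1138] w [-0.  -0.   4.5] j6 0.94
```

View pics/top5.png

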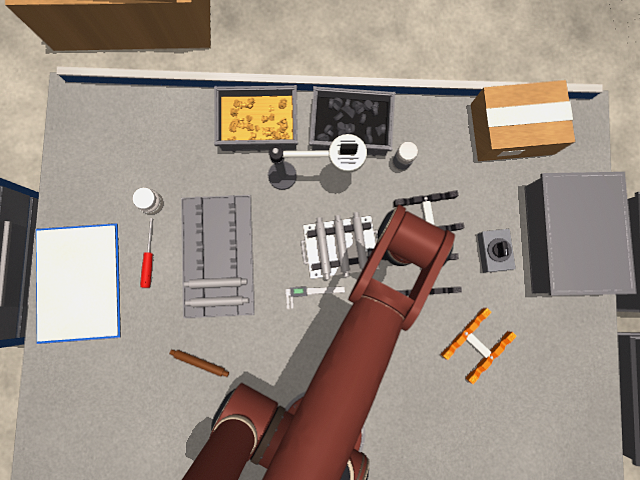

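The top view shows three shafts in the cradle (340,245), lamp arm parallel with head at (348,152), two shafts left in the tray, both black chocks unmoved. Now the first chock.

```bash
python3 -m pendant '[{"wx":0,"wy":0,"wz":4,"dx":-0.02,"dy":0.04,"dz":0,"hand":-0.15},{"wx":0,"wy":0,"wz":4,"dx":-0.04,"dy":0.08,"dz":0.02,"hand":-0.15},{"wx":0,"wy":0,"wz":4.2,"dx":-0.058,"dy":0.12,"dz":0.05,"hand":-0.15},{"wx":0,"wy":0,"wz":4.2,"dx":-0.058,"dy":0.12,"dz":0.09,"hand":-0.15},{"wx":0,"wy":0,"wz":4.2,"dx":-0.058,"dy":0.12,"dz":0.13,"hand":-0.15},{"wx":0,"wy":0,"wz":4.2,"dx":-0.058,"dy":0.12,"dz":0.13,"hand":-0.15},{"wx":0,"wy":0,"wz":4.2,"dx":-0.058,"dy":0.12,"dz":0.13,"hand":-0.15},{"wx":0,"wy":0,"wz":4.2,"dx":-0.058,"dy":0.12,"dz":0.13,"hand":-0.15}]'
python3 - <<'E'
from h import *
go(.426,-.276,.006,5.3,False)
E
```

```text
time: 26.08
tool_pos: [0.4268, -0.2752, 0.054]
tool_rot: [-0.0, 0.999, 0.049, -0.0]
contact_force: [1.1, 0.0, 0.7]
gripper_width: 0.424
d [-0.0009  0.0008  0.048 ] w [-0.   0.   0.3] j6 0.75
```

```bash
python3 -m pendant '[{"wx":0,"wy":0,"wz":0,"dx":-0.001,"dy":0.001,"dz":0.025,"hand":-0.15},{"wx":0,"wy":0,"wz":0,"dx":-0.001,"dy":0.001,"dz":0.04,"hand":-0.15},{"wx":0,"wy":0,"wz":0,"dx":-0.001,"dy":0.001,"dz":0.047,"hand":-0.15},{"wx":0,"wy":0,"wz":0,"dx":-0.001,"dy":0.001,"dz":0.047,"hand":-0.15},{"wx":0,"wy":0,"wz":0,"dx":-0.001,"dy":0.001,"dz":0.047,"hand":-0.15},{"wx":0,"wy":0,"wz":0,"dx":-0.001,"dy":0.001,"dz":0.047,"hand":-1},{"wx":0,"wy":0,"wz":0,"dx":-0.001,"dy":0.001,"dz":0.047,"hand":-1},{"wx":0,"wy":0,"wz":0,"dx":-0.001,"dy":0.001,"dz":0.047,"hand":-1},{"wx":0,"wy":0,"wz":0,"dx":-0.001,"dy":0.001,"dz":0.047,"hand":-1}]'
python3 -m pendant '[{"wx":0,"wy":0,"wz":0,"dx":0,"dy":0,"dz":-0.03,"hand":-1},{"wx":0,"wy":0,"wz":0,"dx":0,"dy":0,"dz":-0.07,"hand":-1},{"wx":0,"wy":0,"wz":0,"dx":0,"dy":0,"dz":-0.11,"hand":-1},{"wx":0,"wy":0,"wz":0,"dx":0,"dy":0,"dz":-0.12,"hand":-1},{"wx":0,"wy":0,"wz":-4,"dx":0.01,"dy":-0.03,"dz":-0.12,"hand":-1},{"wx":0,"wy":0,"wz":-4.2,"dx":0.025,"dy":-0.065,"dz":-0.12,"hand":-1},{"wx":0,"wy":0,"wz":-4.2,"dx":0.04,"dy":-0.1,"dz":-0.12,"hand":-1},{"wx":0,"wy":0,"wz":-4.2,"dx":0.055,"dy":-0.135,"dz":-0.12,"hand":-1},{"wx":0,"wy":0,"wz":-4.2,"dx":0.07,"dy":-0.17,"dz":-0.12,"hand":-1},{"wx":0,"wy":0,"wz":-4.2,"dx":0.08,"dy":-0.2,"dz":-0.12,"hand":-1},{"wx":0,"wy":0,"wz":-4.2,"dx":0.092,"dy":-0.2275,"dz":-0.12,"hand":-1},{"wx":0,"wy":0,"wz":-4.2,"dx":0.092,"dy":-0.2275,"dz":-0.12,"hand":-1},{"wx":0,"wy":0,"wz":-4.2,"dx":0.092,"dy":-0.2275,"dz":-0.12,"hand":-1},{"wx":0,"wy":0,"wz":-4.2,"dx":0.092,"dy":-0.2275,"dz":-0.12,"hand":-1}]'
python3 - <<'E'
from h import *
T=T_tool(); pw,dw=cams.grab_frame('wrist'); W=cloud('wrist',dw,T); cv2.imwrite('pics/w6.png',pw[:,:,::-1])
b=box(W,(.4,.62),(-.15,.07),(.115,.165)); print(rect(b),b[:,2].max())
b=box(W,(.4,.62),(-.15,.07),(.142,.16)); print(rect(b))
go(.4965,-.041,.058,9.5,False)
E
```

```text
time: 26.83
tool_pos: [0.4268, -0.2781, 0.0087]
tool_rot: [0.001, 0.999, 0.048, 0.001]
contact_force: [-0.9, 2.8, 6.2]
gripper_width: 0.214
time: 28.0
tool_pos: [0.4948, -0.0424, 0.1262]
tool_rot: [0.0, 0.996, 0.085, -0.0]
contact_force: [0.8, -0.5, -2.2]
gripper_width: 0.218
(array([493.9, -42.7]), array([107.4, 175.7]), 9.7) 0.164981937478899
(array([494.2, -42.6]), array([106.7, 175.7]), 9.8)
d [ 0.002  -0.0015  0.0682] w [-0.   0.   0.1] j6 1.17
```

View pics/w6.png

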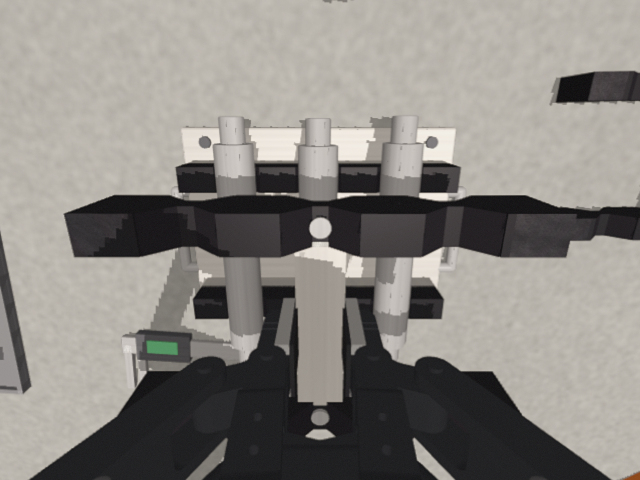

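The chock hangs level over the three shafts, its middle notch at (320,228) on the middle shaft. Lower and release.

```bash
python3 -m pendant '[{"wx":0,"wy":0,"wz":0,"dx":0.0025,"dy":-0.0015,"dz":0.03,"hand":-1},{"wx":0,"wy":0,"wz":0,"dx":0.0025,"dy":-0.0015,"dz":0.05,"hand":-1},{"wx":0,"wy":0,"wz":0,"dx":0.0025,"dy":-0.0015,"dz":0.06,"hand":-1},{"wx":0,"wy":0,"wz":0,"dx":0.0025,"dy":-0.0015,"dz":0.065,"hand":-1},{"wx":0,"wy":0,"wz":0,"dx":0.0025,"dy":-0.0015,"dz":0.065,"hand":-1},{"wx":0,"wy":0,"wz":0,"dx":0.0025,"dy":-0.0015,"dz":0.065,"hand":-1}]'
python3 -m pendant '[{"wx":0,"wy":0,"wz":0,"dx":0,"dy":0,"dz":0,"hand":-0.15},{"wx":0,"wy":0,"wz":0,"dx":0,"dy":0,"dz":0,"hand":-0.15},{"wx":0,"wy":0,"wz":0,"dx":0,"dy":0,"dz":0,"hand":-0.15},{"wx":0,"wy":0,"wz":0,"dx":0,"dy":0,"dz":-0.03,"hand":-0.15},{"wx":0,"wy":0,"wz":0,"dx":0,"dy":0,"dz":-0.07,"hand":-0.15},{"wx":0,"wy":0,"wz":0,"dx":0,"dy":0,"dz":-0.11,"hand":-0.15},{"wx":0,"wy":0,"wz":0,"dx":0,"dy":0,"dz":-0.14,"hand":-0.15},{"wx":0,"wy":0,"wz":0,"dx":0,"dy":0,"dz":-0.14,"hand":-0.15},{"wx":0,"wy":0,"wz":0,"dx":0,"dy":0,"dz":-0.14,"hand":-0.15}]'
python3 - <<'E'
from h import *
T=T_tool(); pw,dw=cams.grab_frame('wrist'); W=cloud('wrist',dw,T)
b=box(W,(.4,.62),(-.15,.07),(.066,.11)); print(rect(b))
c=np.array([.4965,-.041]); a=np.radians(9.7)
b=box(W,(.4,.62),(-.15,.07),(.078,.09)); L=(b[:,:2]-c)@np.array([[np.cos(a),-np.sin(a)],[np.sin(a),np.cos(a)]])
A=np.c_[L,np.ones(len(L))]; s=np.linalg.lstsq(A,b[:,2],rcond=None)[0]; print('tilt',s, 'z',np.median(b[:,2]))
go(.3885,.294,.16,94.3,False)
E
```

```text
time: 28.55
tool_pos: [0.4978, -0.041, 0.0621]
tool_rot: [0.0, 0.996, 0.084, 0.001]
contact_force: [-0.3, -0.7, -1.3]
gripper_width: 0.213
time: 29.3
tool_pos: [0.4991, -0.0406, 0.2049]
tool_rot: [0.001, 0.996, 0.084, 0.003]
contact_force: [0.2, 0.8, -0.9]
gripper_width: 0.422
(array([497. , -40.9]), array([106.7, 174.5]), 9.7)
tilt [0.00267722 0.00038756 0.08260899] z 0.08312709997318835
d [-0.0515 -0.348   0.0421] w [  0.1  -0.1 -84.6] j6 1.17
```

Frame 1 is seated: centre (0.497, −0.041), yaw 9.7°, level, top at 83 mm. On to the fourth shaft.

```bash
python3 -m pendant '[{"wx":0,"wy":0,"wz":-7,"dx":-0.004,"dy":-0.03,"dz":0,"hand":-0.15},{"wx":0,"wy":0,"wz":-14,"dx":-0.008,"dy":-0.06,"dz":0,"hand":-0.15},{"wx":0,"wy":0,"wz":-21,"dx":-0.012,"dy":-0.09,"dz":0,"hand":-0.15},{"wx":0,"wy":0,"wz":-28,"dx":-0.016,"dy":-0.12,"dz":0,"hand":-0.15},{"wx":0,"wy":0,"wz":-35,"dx":-0.02,"dy":-0.15,"dz":0,"hand":-0.15},{"wx":0,"wy":0,"wz":-42,"dx":-0.024,"dy":-0.18,"dz":0,"hand":-0.15},{"wx":0,"wy":0,"wz":-49,"dx":-0.028,"dy":-0.21,"dz":0,"hand":-0.15},{"wx":0,"wy":0,"wz":-56,"dx":-0.032,"dy":-0.24,"dz":0.01,"hand":-0.15},{"wx":0,"wy":0,"wz":-63,"dx":-0.036,"dy":-0.27,"dz":0.02,"hand":-0.15},{"wx":0,"wy":0,"wz":-70,"dx":-0.042,"dy":-0.3,"dz":0.03,"hand":-0.15},{"wx":0,"wy":0,"wz":-77,"dx":-0.048,"dy":-0.33,"dz":0.04,"hand":-0.15},{"wx":0,"wy":0,"wz":-84.6,"dx":-0.0515,"dy":-0.348,"dz":0.06,"hand":-0.15},{"wx":0,"wy":0,"wz":-84.6,"dx":-0.0515,"dy":-0.348,"dz":0.1,"hand":-0.15},{"wx":0,"wy":0,"wz":-84.6,"dx":-0.0515,"dy":-0.348,"dz":0.133,"hand":-0.15},{"wx":0,"wy":0,"wz":-84.6,"dx":-0.0515,"dy":-0.348,"dz":0.133,"hand":-0.15},{"wx":0,"wy":0,"wz":-84.6,"dx":-0.0515,"dy":-0.348,"dz":0.133,"hand":-0.15},{"wx":0,"wy":0,"wz":-84.6,"dx":-0.0515,"dy":-0.348,"dz":0.133,"hand":-0.15}]'
python3 - <<'E'
from h import *
go(.3885,.294,.0135,94.3,False)
E
```

```text
time: 30.77
tool_pos: [0.3884, 0.2942, 0.0692]
tool_rot: [-0.0, 0.68, 0.733, 0.0]
contact_force: [0.4, 0.2, 0.9]
gripper_width: 0.429
d [-0.0002  0.0001  0.0557] w [ 0. -0. -0.] j6 0.42
```

```bash
python3 -m pendant '[{"wx":0,"wy":0,"wz":0,"dx":0,"dy":0,"dz":0.03,"hand":-0.15},{"wx":0,"wy":0,"wz":0,"dx":0,"dy":0,"dz":0.055,"hand":-0.15},{"wx":0,"wy":0,"wz":0,"dx":0,"dy":0,"dz":0.055,"hand":-0.15},{"wx":0,"wy":0,"wz":0,"dx":0,"dy":0,"dz":0.055,"hand":-0.15},{"wx":0,"wy":0,"wz":0,"dx":0,"dy":0,"dz":0.055,"hand":-1},{"wx":0,"wy":0,"wz":0,"dx":0,"dy":0,"dz":0.055,"hand":-1},{"wx":0,"wy":0,"wz":0,"dx":0,"dy":0,"dz":0.055,"hand":-1},{"wx":0,"wy":0,"wz":0,"dx":0,"dy":0,"dz":0.055,"hand":-1}]'
python3 -m pendant '[{"wx":0,"wy":0,"wz":0,"dx":0,"dy":0,"dz":-0.03,"hand":-1},{"wx":0,"wy":0,"wz":0,"dx":0,"dy":0,"dz":-0.07,"hand":-1},{"wx":0,"wy":0,"wz":7,"dx":-0.03,"dy":0.01,"dz":-0.1,"hand":-1},{"wx":0,"wy":0,"wz":14,"dx":-0.06,"dy":0.017,"dz":-0.13,"hand":-1},{"wx":0,"wy":0,"wz":21,"dx":-0.09,"dy":0.024,"dz":-0.15,"hand":-1},{"wx":0,"wy":0,"wz":28,"dx":-0.12,"dy":0.031,"dz":-0.15,"hand":-1},{"wx":0,"wy":0,"wz":35,"dx":-0.155,"dy":0.038,"dz":-0.15,"hand":-1},{"wx":0,"wy":0,"wz":42,"dx":-0.19,"dy":0.045,"dz":-0.15,"hand":-1},{"wx":0,"wy":0,"wz":49,"dx":-0.225,"dy":0.052,"dz":-0.15,"hand":-1},{"wx":0,"wy":0,"wz":56,"dx":-0.26,"dy":0.06,"dz":-0.15,"hand":-1},{"wx":0,"wy":0,"wz":63,"dx":-0.295,"dy":0.067,"dz":-0.15,"hand":-1},{"wx":0,"wy":0,"wz":70,"dx":-0.33,"dy":0.074,"dz":-0.15,"hand":-1},{"wx":0,"wy":0,"wz":77,"dx":-0.365,"dy":0.081,"dz":-0.15,"hand":-1},{"wx":0,"wy":0,"wz":84.6,"dx":-0.392,"dy":0.088,"dz":-0.15,"hand":-1},{"wx":0,"wy":0,"wz":84.6,"dx":-0.392,"dy":0.088,"dz":-0.13,"hand":-1},{"wx":0,"wy":0,"wz":84.6,"dx":-0.392,"dy":0.088,"dz":-0.1165,"hand":-1},{"wx":0,"wy":0,"wz":84.6,"dx":-0.392,"dy":0.088,"dz":-0.1165,"hand":-1},{"wx":0,"wy":0,"wz":84.6,"dx":-0.392,"dy":0.088,"dz":-0.1165,"hand":-1},{"wx":0,"wy":0,"wz":84.6,"dx":-0.392,"dy":0.088,"dz":-0.1165,"hand":-1}]'
python3 - <<'E'
from h import *
go(.5054,-.0903,.073,9.7,False)
E
```

```text
time: 31.43
tool_pos: [0.3888, 0.295, 0.0165]
tool_rot: [-0.0, 0.68, 0.733, 0.001]
contact_force: [-5.4, -1.3, 5.2]
gripper_width: 0.258
time: 33.02
tool_pos: [0.5056, -0.0901, 0.1314]
tool_rot: [0.0, 0.996, 0.085, 0.001]
contact_force: [-0.3, 1.0, -5.0]
gripper_width: 0.261
d [-0.0003  0.0001  0.0584] w [ 0.  -0.1  0. ] j6 1.08
```

```bash
python3 -m pendant '[{"wx":0,"wy":0,"wz":0,"dx":0,"dy":0,"dz":0.03,"hand":-1},{"wx":0,"wy":0,"wz":0,"dx":0,"dy":0,"dz":0.05,"hand":-1},{"wx":0,"wy":0,"wz":0,"dx":0,"dy":0,"dz":0.058,"hand":-1},{"wx":0,"wy":0,"wz":0,"dx":0,"dy":0,"dz":0.058,"hand":-1},{"wx":0,"wy":0,"wz":0,"dx":0,"dy":0,"dz":0.058,"hand":-1},{"wx":0,"wy":0,"wz":0,"dx":0,"dy":0,"dz":0.058,"hand":-0.15},{"wx":0,"wy":0,"wz":0,"dx":0,"dy":0,"dz":0.058,"hand":-0.15},{"wx":0,"wy":0,"wz":0,"dx":0,"dy":0,"dz":0.058,"hand":-0.15}]'
python3 -m pendant '[{"wx":0,"wy":0,"wz":0,"dx":0,"dy":0,"dz":-0.03,"hand":-0.15},{"wx":0,"wy":0,"wz":0,"dx":0,"dy":0,"dz":-0.07,"hand":-0.15},{"wx":0,"wy":0,"wz":0,"dx":0,"dy":0,"dz":-0.1,"hand":-0.15},{"wx":0,"wy":0,"wz":-7,"dx":-0.008,"dy":-0.033,"dz":-0.1,"hand":-0.15},{"wx":0,"wy":0,"wz":-14,"dx":-0.016,"dy":-0.066,"dz":-0.1,"hand":-0.15},{"wx":0,"wy":0,"wz":-21,"dx":-0.025,"dy":-0.1,"dz":-0.1,"hand":-0.15},{"wx":0,"wy":0,"wz":-28,"dx":-0.034,"dy":-0.134,"dz":-0.1,"hand":-0.15},{"wx":0,"wy":0,"wz":-35,"dx":-0.042,"dy":-0.168,"dz":-0.1,"hand":-0.15},{"wx":0,"wy":0,"wz":-42,"dx":-0.05,"dy":-0.202,"dz":-0.1,"hand":-0.15},{"wx":0,"wy":0,"wz":-49,"dx":-0.058,"dy":-0.236,"dz":-0.1,"hand":-0.15},{"wx":0,"wy":0,"wz":-56,"dx":-0.067,"dy":-0.27,"dz":-0.1,"hand":-0.15},{"wx":0,"wy":0,"wz":-63,"dx":-0.075,"dy":-0.304,"dz":-0.1,"hand":-0.15},{"wx":0,"wy":0,"wz":-70,"dx":-0.083,"dy":-0.338,"dz":-0.095,"hand":-0.15},{"wx":0,"wy":0,"wz":-77,"dx":-0.092,"dy":-0.372,"dz":-0.08,"hand":-0.15},{"wx":0,"wy":0,"wz":-84.6,"dx":-0.1,"dy":-0.4016,"dz":-0.06,"hand":-0.15},{"wx":0,"wy":0,"wz":-84.6,"dx":-0.1,"dy":-0.4016,"dz":-0.03,"hand":-0.15},{"wx":0,"wy":0,"wz":-84.6,"dx":-0.1,"dy":-0.4016,"dz":0.004,"hand":-0.15},{"wx":0,"wy":0,"wz":-84.6,"dx":-0.1,"dy":-0.4016,"dz":0.004,"hand":-0.15},{"wx":0,"wy":0,"wz":-84.6,"dx":-0.1,"dy":-0.4016,"dz":0.004,"hand":-0.15},{"wx":0,"wy":0,"wz":-84.6,"dx":-0.1,"dy":-0.4016,"dz":0.004,"hand":-0.15}]'
python3 - <<'E'
from h import *
p2,d2=cams.grab_frame('top'); W=cloud('top',d2)
b=box(W,(.4,.62),(-.125,-.06),(.0905,.115)); print(line(b))
b=box(W,(.513,.673),(-.4,-.16),(.012,.05)); print('chock',rect(b))
go(.3395,.2885,.0135,94,False)
E
```

```text
time: 33.68
tool_pos: [0.5064, -0.0905, 0.0737]
tool_rot: [0.001, 0.996, 0.085, 0.002]
contact_force: [0.2, -0.6, -0.4]
gripper_width: 0.425
time: 35.35
tool_pos: [0.3402, 0.2894, 0.0701]
tool_rot: [0.0, 0.68, 0.733, 0.001]
contact_force: [-0.2, 0.8, 0.2]
gripper_width: 0.425
(array([502.4, -90.3,  96.6]), np.float64(9.6), np.float64(164.5), 503)
chock (array([ 593.3, -279. ]), array([106.8, 175.5]), 10.4)
d [-0.0012 -0.0017  0.0573] w [ 0.2 -0.1  0.2] j6 0.46
```

```bash
python3 -m pendant '[{"wx":0,"wy":0,"wz":0,"dx":0,"dy":-0.001,"dz":0.03,"hand":-0.15},{"wx":0,"wy":0,"wz":0,"dx":0,"dy":-0.001,"dz":0.056,"hand":-0.15},{"wx":0,"wy":0,"wz":0,"dx":0,"dy":-0.001,"dz":0.056,"hand":-0.15},{"wx":0,"wy":0,"wz":0,"dx":0,"dy":-0.001,"dz":0.056,"hand":-0.15},{"wx":0,"wy":0,"wz":0,"dx":0,"dy":-0.001,"dz":0.056,"hand":-1},{"wx":0,"wy":0,"wz":0,"dx":0,"dy":-0.001,"dz":0.056,"hand":-1},{"wx":0,"wy":0,"wz":0,"dx":0,"dy":-0.001,"dz":0.056,"hand":-1},{"wx":0,"wy":0,"wz":0,"dx":0,"dy":-0.001,"dz":0.056,"hand":-1}]'
python3 -m pendant '[{"wx":0,"wy":0,"wz":0,"dx":0,"dy":0,"dz":-0.03,"hand":-1},{"wx":0,"wy":0,"wz":0,"dx":0,"dy":0,"dz":-0.07,"hand":-1},{"wx":0,"wy":0,"wz":7,"dx":-0.02,"dy":0.01,"dz":-0.1,"hand":-1},{"wx":0,"wy":0,"wz":14,"dx":-0.04,"dy":0.02,"dz":-0.13,"hand":-1},{"wx":0,"wy":0,"wz":21,"dx":-0.065,"dy":0.03,"dz":-0.15,"hand":-1},{"wx":0,"wy":0,"wz":28,"dx":-0.09,"dy":0.04,"dz":-0.15,"hand":-1},{"wx":0,"wy":0,"wz":35,"dx":-0.115,"dy":0.05,"dz":-0.15,"hand":-1},{"wx":0,"wy":0,"wz":42,"dx":-0.14,"dy":0.062,"dz":-0.15,"hand":-1},{"wx":0,"wy":0,"wz":49,"dx":-0.165,"dy":0.074,"dz":-0.15,"hand":-1},{"wx":0,"wy":0,"wz":56,"dx":-0.19,"dy":0.086,"dz":-0.15,"hand":-1},{"wx":0,"wy":0,"wz":63,"dx":-0.215,"dy":0.098,"dz":-0.15,"hand":-1},{"wx":0,"wy":0,"wz":70,"dx":-0.24,"dy":0.11,"dz":-0.15,"hand":-1},{"wx":0,"wy":0,"wz":77,"dx":-0.265,"dy":0.12,"dz":-0.15,"hand":-1},{"wx":0,"wy":0,"wz":84.6,"dx":-0.291,"dy":0.128,"dz":-0.15,"hand":-1},{"wx":0,"wy":0,"wz":84.6,"dx":-0.291,"dy":0.128,"dz":-0.13,"hand":-1},{"wx":0,"wy":0,"wz":84.6,"dx":-0.291,"dy":0.128,"dz":-0.1165,"hand":-1},{"wx":0,"wy":0,"wz":84.6,"dx":-0.291,"dy":0.128,"dz":-0.1165,"hand":-1},{"wx":0,"wy":0,"wz":84.6,"dx":-0.291,"dy":0.128,"dz":-0.1165,"hand":-1},{"wx":0,"wy":0,"wz":84.6,"dx":-0.291,"dy":0.128,"dz":-0.1165,"hand":-1}]'
python3 - <<'E'
from h import *
go(.4886,.0083,.073,9.7,False)
E
```

```text
time: 36.07
tool_pos: [0.339, 0.2897, 0.0148]
tool_rot: [0.0, 0.68, 0.733, 0.001]
contact_force: [-4.9, -2.2, 6.5]
gripper_width: 0.26
time: 37.65
tool_pos: [0.4878, 0.0083, 0.1297]
tool_rot: [0.0, 0.996, 0.085, 0.001]
contact_force: [-0.1, -0.2, -3.7]
gripper_width: 0.258
d [0.0007 0.0001 0.0567] w [ 0.  -0.1  0. ] j6 1.27
```

```bash
python3 -m pendant '[{"wx":0,"wy":0,"wz":0,"dx":0.001,"dy":0,"dz":0.03,"hand":-1},{"wx":0,"wy":0,"wz":0,"dx":0.001,"dy":0,"dz":0.05,"hand":-1},{"wx":0,"wy":0,"wz":0,"dx":0.001,"dy":0,"dz":0.057,"hand":-1},{"wx":0,"wy":0,"wz":0,"dx":0.001,"dy":0,"dz":0.057,"hand":-1},{"wx":0,"wy":0,"wz":0,"dx":0.001,"dy":0,"dz":0.057,"hand":-1},{"wx":0,"wy":0,"wz":0,"dx":0.001,"dy":0,"dz":0.057,"hand":-0.15},{"wx":0,"wy":0,"wz":0,"dx":0.001,"dy":0,"dz":0.057,"hand":-0.15},{"wx":0,"wy":0,"wz":0,"dx":0.001,"dy":0,"dz":0.057,"hand":-0.15}]'
python3 -m pendant '[{"wx":0,"wy":0,"wz":0,"dx":0,"dy":0,"dz":-0.03,"hand":-0.15},{"wx":0,"wy":0,"wz":0,"dx":0,"dy":0,"dz":-0.07,"hand":-0.15},{"wx":0,"wy":0,"wz":0,"dx":0,"dy":0,"dz":-0.11,"hand":-0.15},{"wx":0,"wy":0,"wz":0,"dx":0.005,"dy":0.035,"dz":-0.12,"hand":-0.15},{"wx":0,"wy":0,"wz":0,"dx":0.012,"dy":0.07,"dz":-0.12,"hand":-0.15},{"wx":0,"wy":0,"wz":0,"dx":0.02,"dy":0.11,"dz":-0.12,"hand":-0.15},{"wx":0,"wy":0,"wz":0,"dx":0.027,"dy":0.15,"dz":-0.12,"hand":-0.15},{"wx":0,"wy":0,"wz":0,"dx":0.035,"dy":0.19,"dz":-0.12,"hand":-0.15},{"wx":0,"wy":0,"wz":0,"dx":0.042,"dy":0.23,"dz":-0.12,"hand":-0.15},{"wx":0,"wy":0,"wz":0,"dx":0.049,"dy":0.27,"dz":-0.12,"hand":-0.15},{"wx":0,"wy":0,"wz":0,"dx":0.0545,"dy":0.301,"dz":-0.12,"hand":-0.15},{"wx":0,"wy":0,"wz":0,"dx":0.0545,"dy":0.301,"dz":-0.09,"hand":-0.15},{"wx":0,"wy":0,"wz":0,"dx":0.0545,"dy":0.301,"dz":-0.09,"hand":-0.15},{"wx":0,"wy":0,"wz":0,"dx":0.0545,"dy":0.301,"dz":-0.09,"hand":-0.15},{"wx":0,"wy":0,"wz":0,"dx":0.0545,"dy":0.301,"dz":-0.09,"hand":-0.15}]'
python3 - <<'E'
from h import *
T=T_tool(); p2,d2=cams.grab_frame('top'); W=cloud('top',d2); cv2.imwrite('pics/top7.png',p2[:,:,::-1])
for y in (.008,-.09):
  b=box(W,(.4,.62),(y-.03,y+.03),(.0905,.115)); print(line(b))
pw,dw=cams.grab_frame('wrist'); Ww=cloud('wrist',dw,T)
cv2.imwrite('pics/w7.png',pw[:,:,::-1])
for V in (W,Ww):
  b=box(V,(.5,.69),(-.4,-.16),(.012,.05)); print('chock',rect(b))
go(.5925,-.2795,.006,10,False)
E
```

```text
time: 38.32
tool_pos: [0.4897, 0.0083, 0.0732]
tool_rot: [0.0, 0.996, 0.084, 0.002]
contact_force: [-0.1, -0.0, -0.3]
gripper_width: 0.422
time: 39.57
tool_pos: [0.5926, -0.2785, 0.162]
tool_rot: [-0.0, 0.996, 0.085, 0.0]
contact_force: [-0.1, -0.8, 0.8]
gripper_width: 0.426
(array([484.8,   7.6,  96.5]), np.float64(9.7), np.float64(165.3), 490)
(array([503.3, -90.3,  96.4]), np.float64(9.5), np.float64(164.2), 489)
chock (array([ 585. , -233.1]), array([106.2,  81.3]), 10.3)
chock (array([ 591.2, -278.8]), array([106.7, 174.8]), 10.1)
d [-0.0012  0.0006  0.1572] w [ 0.1 -0.1 -0.2] j6 0.85
```

View pics/w7.png

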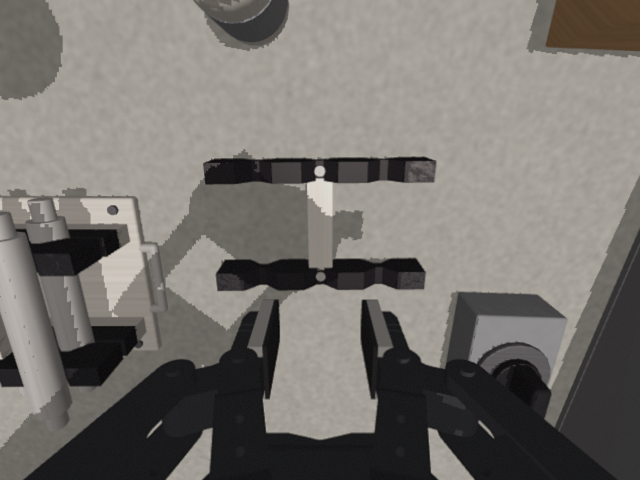

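The second chock's spine (320,225) is centred between the pads; all clear. Pick it.

```bash
python3 -m pendant '[{"wx":0,"wy":0,"wz":0,"dx":-0.001,"dy":0.001,"dz":0.04,"hand":-0.15},{"wx":0,"wy":0,"wz":0,"dx":-0.001,"dy":0.001,"dz":0.08,"hand":-0.15},{"wx":0,"wy":0,"wz":0,"dx":-0.001,"dy":0.001,"dz":0.115,"hand":-0.15},{"wx":0,"wy":0,"wz":0,"dx":-0.001,"dy":0.001,"dz":0.14,"hand":-0.15},{"wx":0,"wy":0,"wz":0,"dx":-0.001,"dy":0.001,"dz":0.155,"hand":-0.15},{"wx":0,"wy":0,"wz":0,"dx":-0.001,"dy":0.001,"dz":0.155,"hand":-0.15},{"wx":0,"wy":0,"wz":0,"dx":-0.001,"dy":0.001,"dz":0.155,"hand":-0.15},{"wx":0,"wy":0,"wz":0,"dx":-0.001,"dy":0.001,"dz":0.155,"hand":-0.15},{"wx":0,"wy":0,"wz":0,"dx":-0.001,"dy":0.001,"dz":0.155,"hand":-1},{"wx":0,"wy":0,"wz":0,"dx":-0.001,"dy":0.001,"dz":0.155,"hand":-1},{"wx":0,"wy":0,"wz":0,"dx":-0.001,"dy":0.001,"dz":0.155,"hand":-1},{"wx":0,"wy":0,"wz":0,"dx":-0.001,"dy":0.001,"dz":0.155,"hand":-1}]'
python3 -m pendant '[{"wx":0,"wy":0,"wz":0,"dx":0,"dy":0,"dz":-0.03,"hand":-1},{"wx":0,"wy":0,"wz":0,"dx":0,"dy":0,"dz":-0.07,"hand":-1},{"wx":0,"wy":0,"wz":0,"dx":0,"dy":0,"dz":-0.11,"hand":-1},{"wx":0,"wy":0,"wz":0,"dx":0,"dy":0,"dz":-0.15,"hand":-1},{"wx":0,"wy":0,"wz":0,"dx":0,"dy":0,"dz":-0.16,"hand":-1},{"wx":0,"wy":0,"wz":0,"dx":-0.008,"dy":-0.035,"dz":-0.16,"hand":-1},{"wx":0,"wy":0,"wz":0,"dx":-0.016,"dy":-0.07,"dz":-0.16,"hand":-1},{"wx":0,"wy":0,"wz":0,"dx":-0.024,"dy":-0.11,"dz":-0.16,"hand":-1},{"wx":0,"wy":0,"wz":0,"dx":-0.032,"dy":-0.15,"dz":-0.16,"hand":-1},{"wx":0,"wy":0,"wz":0,"dx":-0.04,"dy":-0.185,"dz":-0.16,"hand":-1},{"wx":0,"wy":0,"wz":0,"dx":-0.047,"dy":-0.22,"dz":-0.16,"hand":-1},{"wx":0,"wy":0,"wz":0,"dx":-0.0535,"dy":-0.2506,"dz":-0.16,"hand":-1},{"wx":0,"wy":0,"wz":0,"dx":-0.0535,"dy":-0.2506,"dz":-0.16,"hand":-1},{"wx":0,"wy":0,"wz":0,"dx":-0.0535,"dy":-0.2506,"dz":-0.16,"hand":-1},{"wx":0,"wy":0,"wz":0,"dx":-0.0535,"dy":-0.2506,"dz":-0.16,"hand":-1}]'
python3 - <<'E'
from h import *
T=T_tool(); pw,dw=cams.grab_frame('wrist'); W=cloud('wrist',dw,T); cv2.imwrite('pics/w8.png',pw[:,:,::-1])
b=box(W,(.4,.62),(-.15,.07),(.155,.21)); print(rect(b),np.median(b[:,2]))
go(.497,-.041,.0985,9.7,False)
E
```

```text
time: 40.67
tool_pos: [0.5938, -0.2813, 0.0097]
tool_rot: [0.001, 0.996, 0.084, 0.002]
contact_force: [-0.6, 1.4, 5.8]
gripper_width: 0.21
time: 41.92
tool_pos: [0.4971, -0.0426, 0.1665]
tool_rot: [0.0, 0.996, 0.085, 0.0]
contact_force: [-0.2, -0.9, -2.3]
gripper_width: 0.214
(array([495.4, -42.9]), array([107.5, 175.7]), 9.8) 0.18230393764353475
d [ 0.0001 -0.0021  0.068 ] w [ 0.  -0.  -0.1] j6 1.17
```

```bash
python3 -m pendant '[{"wx":0,"wy":0,"wz":0,"dx":0.001,"dy":-0.002,"dz":0.03,"hand":-1},{"wx":0,"wy":0,"wz":0,"dx":0.001,"dy":-0.002,"dz":0.05,"hand":-1},{"wx":0,"wy":0,"wz":0,"dx":0.001,"dy":-0.002,"dz":0.06,"hand":-1},{"wx":0,"wy":0,"wz":0,"dx":0.001,"dy":-0.002,"dz":0.066,"hand":-1},{"wx":0,"wy":0,"wz":0,"dx":0.001,"dy":-0.002,"dz":0.066,"hand":-1},{"wx":0,"wy":0,"wz":0,"dx":0.001,"dy":-0.002,"dz":0.066,"hand":-1}]'
python3 -m pendant '[{"wx":0,"wy":0,"wz":0,"dx":0,"dy":0,"dz":0,"hand":-0.15},{"wx":0,"wy":0,"wz":0,"dx":0,"dy":0,"dz":0,"hand":-0.15},{"wx":0,"wy":0,"wz":0,"dx":0,"dy":0,"dz":0,"hand":-0.15},{"wx":0,"wy":0,"wz":0,"dx":0,"dy":0,"dz":-0.03,"hand":-0.15},{"wx":0,"wy":0,"wz":0,"dx":0,"dy":0,"dz":-0.07,"hand":-0.15},{"wx":0,"wy":0,"wz":0,"dx":0,"dy":0,"dz":-0.11,"hand":-0.15},{"wx":0,"wy":0,"wz":0,"dx":-0.04,"dy":0,"dz":-0.11,"hand":-0.15},{"wx":0,"wy":0,"wz":0,"dx":-0.08,"dy":0,"dz":-0.11,"hand":-0.15},{"wx":0,"wy":0,"wz":0,"dx":-0.1,"dy":0,"dz":-0.11,"hand":-0.15},{"wx":0,"wy":0,"wz":0,"dx":-0.1,"dy":0,"dz":-0.11,"hand":-0.15},{"wx":0,"wy":0,"wz":0,"dx":-0.1,"dy":0,"dz":-0.11,"hand":-0.15}]'
python3 - <<'E'
from h import *
T=T_tool(); pw,dw=cams.grab_frame('wrist'); W=cloud('wrist',dw,T); cv2.imwrite('pics/w9.png',pw[:,:,::-1])
p2,d2=cams.grab_frame('top'); Wt=cloud('top',d2); cv2.imwrite('pics/top9.png',p2[:,:,::-1])
c=np.array([.497,-.041]); a=np.radians(9.7)
for V in (W,Wt):
  b=box(V,(.4,.62),(-.15,.07),(.1035,.14)); print(rect(b))
  b=box(V,(.4,.62),(-.15,.07),(.116,.13)); L=(b[:,:2]-c)@np.array([[np.cos(a),-np.sin(a)],[np.sin(a),np.cos(a)]])
  print('tilt',np.linalg.lstsq(np.c_[L,np.ones(len(L))],b[:,2],rcond=None)[0],'z',np.median(b[:,2]))
  b=box(V,(.6,.78),(-.12,.05),(.235,.28)); print('lamp',rect(b) if len(b)>5 else 0)
b=box(Wt,(.44,.55),(-.52,-.4),(.07,.11)); print('dimmer',rect(b))
E
```

```text
time: 42.47
tool_pos: [0.4985, -0.0409, 0.1012]
tool_rot: [0.0, 0.996, 0.084, 0.001]
contact_force: [0.3, -0.7, -1.9]
gripper_width: 0.217
time: 43.38
tool_pos: [0.399, -0.0572, 0.2113]
tool_rot: [0.0, 0.996, 0.084, 0.001]
contact_force: [0.5, -0.7, 0.1]
gripper_width: 0.427
(array([494.4, -41.4]), array([101. , 174.9]), 9.8)
tilt [-0.00265876 -0.00049562  0.12045855] z 0.12096097754539653
lamp 0
(array([502.5, -40.1]), array([107.6, 178.4]), 12.7)
tilt [-0.0089049  -0.0005829   0.12146558] z 0.12117408779709471
lamp (array([700.1, -42.8]), array([15.3, 39. ]), 0.3)
dimmer (array([ 497.4, -460.8]), array([37.4, 16.6]), 8.3)
```

View pics/w9.png

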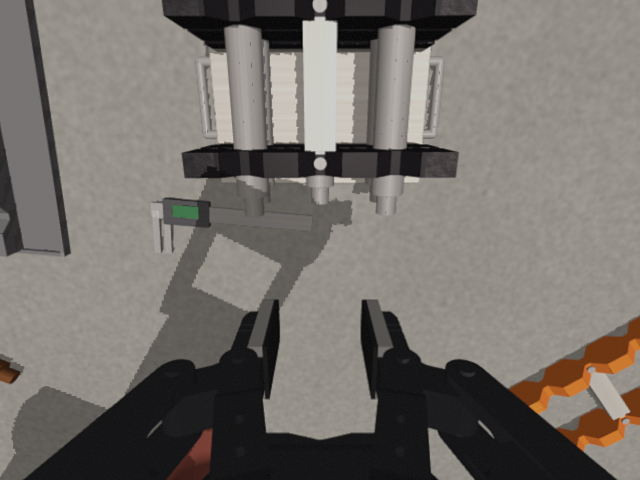

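View pics/top9.png

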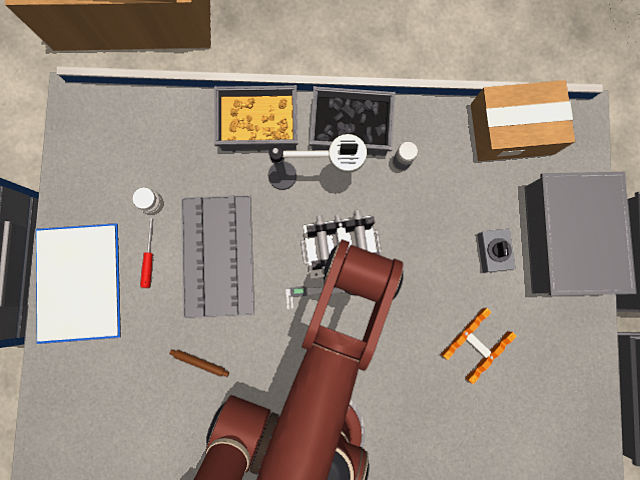

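The wrist view shows both frames in line, with the upper shafts in the outer notches at (247,100) and (392,100). The top view shows an empty tray, the lamp parallel with its head at (348,152), and the bystanders where they were.

```bash
python3 -c "
from plant import job; print(job.job_done())"
```

```text
the job is handed in; nothing more can be done
None
```

The job is finished and handed in at about 43 s of robot time. No verdict was reported.

- **Dimmer:** I turned it anticlockwise until the torque rose sharply at the stop (about 1.7 Nm). The tool slipped about 9° past the bar there. The bar has stayed at about 8°, close to the box's 7°.
- **Lamp:** I swung the arm to parallel with its head at −y. The near view at the time gave 0.03 rad past parallel and the last top view 0.005 rad, so the two differ slightly. Both are inside 0.1 rad.
- **Stack:** All five shafts are in the cradle, three in the lower layer and two in the outer notches of the upper layer.
- **Frames:** Both black chock frames are level and centred within about 3 mm. Their tops measured 83 mm and 121 mm, where 84 and 122 are nominal.
- **Last top view of the upper frame:** It read about 5 mm and 3° different from the near view because the arm partly hid the frame. I relied on the near view, which gave 9.8° against the cradle's 9.7°.
- **Other things:** The last top view shows the bystanders and both look-alikes in place and the arm clear of everything. I checked this by eye and did not measure it.

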